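# Load the tube shaker and set its cam quick-release hold-down

## Task

Load the shaker: flip the red cam lever open, swing the strap aside, then snap every blood tube out of the spring clips of the sloped rack and lay each one lengthwise in a groove of its own in the shaker's cradle. Swing the strap back square across the tubes and, with the lever still open, turn the black adjusting nut clockwise until the pad just touches the tubes; then flip the lever fully closed so that they are clamped. Leave the bottles, the cup and the timer alone.

Things in the scene. Friction and masses are not known exactly. Their poses are not given: they have to be found in the camera images.
- shaker: Bench shaker, fixed: white housing 170 x 244 mm, aluminium platform plate on top (66 mm above the worktop). Origin: centre of its underside. x runs to its back (along the grooves), y to its left, z up. A vertical pull rod at x 0, y +50 mm carries the swinging strap and, on top, the black adjusting nut; the red cam lever is left of it.
- cradle (a point): Centre of the rubber cradle (same point as groove_2), axes as the shaker's. Two notched ribs, 14 mm wide, at x -32 and +32 mm, form three 45 degree V grooves along x, 28 mm wide at the top, in which a tube centres itself from up to 9 mm off. Rib tops are 5 mm above a lying tube's axis. Between the ribs it is open for 50 mm, down to the plate 27 mm below that axis.
- groove_1 (a point): Middle of the groove nearest the pull rod (66 mm from it): where the middle of a lying tube's axis belongs, 93 mm above the worktop. Axes as the shaker's.
- groove_2 (a point): The same for the middle groove, 40 mm further (106 mm from the rod).
- groove_3 (a point): The same for the groove farthest from the rod (146 mm).
- cam_lever (a joint): Angle of the red cam lever about a level axis along the shaker's x, rad: 0 fully closed (level, pointing to the shaker's left, +y), 1.3 fully open (raised 75 degrees). Stays where it is left; 2 to 4 N at the grip moves it. Opening lifts rod, nut and strap by 5 mm in all (3.85 mm per rad); closing pulls them down again.
- lever_grip (a point): Middle of the lever's red handle, 60 mm from its pivot; handle 13 mm wide (along the shaker's x), 10 mm thick, reaching 21 mm outward and 23 mm inward of this point. x axis: along the lever from tip to pivot. Closed, it lies 79 mm above the worktop and overhangs the housing's left side, free below.
- lever_pivot (a point): Pivot of the cam lever, 60 mm left of the pull rod, 79 mm above the worktop.
- adjust_nut (a joint): Angle of the black adjusting nut, rad, growing clockwise seen from above (tightening), 0 to 9; a turn lowers nut, strap and pad by 8 mm (1.27 mm per rad). With the lever open and the strap across, the pad just touches tubes lying in the grooves at about 6.3 rad. Turns with about 0.05 N m, stays where it is left.
- nut_top (a point): Centre of the nut's top: black knurled cylinder, axis vertical, 34 mm across, grip height 20 mm down from here; below are 12 mm free (steel neck 22 mm across) above the low part of the strap, 24 mm wide; the strap's neck rises 47 mm from the axis. The rod's end, 8 mm across, stands up to 14 mm out of the top. A yellow line marks the nut.
- strap (a joint): Swing of the steel hold-down strap about the pull rod, rad: 0 square across the grooves (pointing to the shaker's -y), growing as it swings toward the shaker's front (clockwise from above); stops at 0 and 1.75. About 1 N at its knob moves it; it stays where it is left. At 1.3 or more it is clear of all grooves.
- strap_knob (a point): Centre of the top of the upright black knob on the strap, 17 mm across, 22 mm high (from this point down), 80 mm from the pull rod's axis; the strap's upper face is 4 mm below the knob's foot.
- pad (a joint): How far the sprung pad under the strap is pushed up against its springs, m: 0 hanging free, 0.007 stop; 1.5 N per mm. The measure of the clamping tension: closing the lever from just touching pushes it up about 3 to 4 mm.
- pad_face (a point): Centre of the pad's rubber underside (22 mm wide, 102 mm long, over all three grooves), 106 mm from the rod.
- clip_rack: White sloped clip rack, 130 x 196 mm, fixed. Origin: centre of its underside; x to its back, y to its left. Its panel slopes 30 degrees, facing the robot and up. Four places at y +67.5, +22.5, -22.5, -67.5 mm, some empty, each with two sprung steel C clips 60 mm apart along the tube.
- rack_face (a point): Point on the rack's panel amid the places; z axis: out of the panel (toward the robot and up, 30 degrees off vertical), x up the slope. A clipped tube lies along x, cap up, its axis 36 mm out from the panel. The clips open along +z: pull straight out with 5 to 10 N. Between its two clips 48 mm of tube are free to grip.
- tube_1_mid (a point): Middle of the barrel of a capped blood tube with dark red cap, about 105 mm long, barrel 12.2 mm across (cap 16 mm), 20 to 35 g. Its z axis runs along the tube toward the cap; from this point the barrel reaches 43 mm to the round end, and the cap's end is 62 mm the other way. Starts in the clip rack; absent in some runs.
- tube_4_mid (a point): Middle of the barrel of a capped blood tube with dark red cap, about 105 mm long, barrel 12.2 mm across (cap 16 mm), 20 to 35 g. Its z axis runs along the tube toward the cap; from this point the barrel reaches 43 mm to the round end, and the cap's end is 62 mm the other way. Starts in the clip rack; absent in some runs.
- tube_6_mid (a point): Middle of the barrel of a capped blood tube with dark blue cap, about 105 mm long, barrel 12.2 mm across (cap 16 mm), 20 to 35 g. Its z axis runs along the tube toward the cap; from this point the barrel reaches 43 mm to the round end, and the cap's end is 62 mm the other way. Starts in the clip rack; absent in some runs.
- tube_5_mid (a point): Middle of the barrel of a capped blood tube with dark brown cap, about 105 mm long, barrel 12.2 mm across (cap 16 mm), 20 to 35 g. Its z axis runs along the tube toward the cap; from this point the barrel reaches 43 mm to the round end, and the cap's end is 62 mm the other way. Starts in the clip rack; absent in some runs.
- reagent_brown: Bystander: brown reagent bottle with black cap, 42 mm across, 91 mm high, origin at its foot.
- reagent_drop: Bystander: white dropper bottle with blue nozzle, 38 mm across, 103 mm high, origin at its foot.
- orange_cup: Bystander: specimen cup with orange lid, 62 mm across, 70 mm high, origin at its foot.
- timer: Bystander: white digital timer lying flat, 68 x 62 x 18 mm, origin under its centre.

How it is judged:
On the way, in this order (a step that is already met when the one before it is completed fails the run):
1. the cam lever is flipped open (over 1.15 rad) (value of joint cam_lever above 1.15 rad), for 0.2 s.
2. every tube lies in a groove of the cradle (x of tube_1_mid in the frame of cradle between -0.016 and 0.016 m and y of tube_1_mid in the frame of cradle between -0.046 and 0.046 m and z of tube_1_mid in the frame of cradle between -0.004 and 0.004 m and angle between the z axis of each of tube_1_mid, tube_4_mid, tube_6_mid, tube_5_mid and the x axis of cradle, either way round below 0.14 rad and x of tube_4_mid in the frame of cradle between -0.016 and 0.016 m and y of tube_4_mid in the frame of cradle between -0.046 and 0.046 m and z of tube_4_mid in the frame of cradle between -0.004 and 0.004 m and x of tube_6_mid in the frame of cradle between -0.016 and 0.016 m and y of tube_6_mid in the frame of cradle between -0.046 and 0.046 m and z of tube_6_mid in the frame of cradle between -0.004 and 0.004 m and x of tube_5_mid in the frame of cradle between -0.016 and 0.016 m and y of tube_5_mid in the frame of cradle between -0.046 and 0.046 m and z of tube_5_mid in the frame of cradle between -0.004 and 0.004 m), for 0.2 s.
3. with the lever still open, the strap is back across the tubes and the nut is turned down until the pad touches them or nearly so (nut past 4.4 rad) (all of step 2 and value of joint strap below 0.13 rad and value of joint cam_lever above 1 rad and value of joint adjust_nut above 4.4 rad), for 0.2 s.
4. the lever is closed and the pad presses on the tubes (value of joint strap below 0.13 rad and value of joint cam_lever below 0.12 rad and value of joint pad between 0.0013 and 0.006 m), for 0.2 s.
At the end, for the whole second after the job is handed in: Every tube that is present lies in a groove (axis within 0.14 rad of the groove's direction, its middle within 16 mm along the grooves and 4 mm of the proper height); the strap is within 0.13 rad of square across; the lever is closed (under 0.12 rad); the pad is pushed up 1.3 to 6 mm by the tubes (all of step 2 and all of step 4); the robot touches nothing.
It fails at once if a bottle, the cup or the timer is pushed more than 3 cm (distance of any of reagent_brown, reagent_drop, orange_cup, timer from where it was at the start of the episode above 0.03 m).
Of tube_1, tube_4, tube_6, tube_5 only 2 to 3 are there at a start; the rules pass over those that are not, and their reading is None.
At some moment in a run one of tube_1, tube_4, tube_6, tube_5 may be knocked a few centimetres aside while the robot is not near it.
Once in a run the grip may slacken for a moment while it holds something.
It also fails if it takes over 208 s, if anything falls off the work surface, if the arm or the gripper's body presses on something with over 40 N, if the wrist force passes 120 N, or if a joint passes its speed limit or range.

## Robot

A 6-joint arm with a two-finger parallel gripper is mounted at the origin on a cart in front of the work surface, level with it; the furniture and walls round the work are solid. World frame = base frame: x ahead of the robot, y to its left, z up, the work surface at z = 0. Lengths are in m, angles in rad, forces in N, time in s.
With the tool pointing down it reaches from about 0.275 to 0.975 m from the base axis. Payload 8.4 kg.
Tool frame: the origin (TCP) lies at the very end of the fingers, on their centre line; the grasp point (between the pads) lies 19 mm behind it; z points along the fingers, y is the line along which they close (so a half turn about z gives the same grasp; the last joint's range is limited). The gripper opens to 92 mm and grips with 3 to 60 N. Pads are 20 mm wide; open, the fingers measure 128 mm over their backs; the gripper's body (75 mm by 189 mm) begins 69 mm behind the grasp point.
Start: joints at [-1.292, 0.353, 1.633, -0, 1.155, -0.002], TCP at [0.173, -0.601, 0.215] pointing down, gripper open.
Joint ranges: [-2.63, 2.63], [-0.92, 2.1], [0.06, 2.66], [-1.3, 4.44], [0, 2.69], [-3.02, 3.02]. Speed limits (rad/s): [2.22, 2.22, 2.79, 3.14, 3.14, 3.14].

## Interface

Orientations are given as [roll, pitch, yaw] about the fixed x, y, z axes, in that order (R = Rz(yaw) Ry(pitch) Rx(roll)).
In Python, from plant import sensors, eyes, bot gives the robot as it stands.
- The arm moves only by the tool drive_tool, never from a script. Its argument "targets" is a list of rows, each an object with "linear": the shift along the tool's x, y, z scaled (see below), a list of three; "rot": the turn, a rotation vector about the tool's x, y, z scaled (see below), a list of three; "gripper": the opening, from -1 (shut) to 1 (fully open). A call has 1 to 20 rows; each row is the pose to reach, as a shift and turn from the pose commanded when the call began, along the tool's axes at that moment; what a row does not reach only later rows make up. The controller multiplies each number of a shift by 1 m and each number of a turn by 90 degrees. A row lasts 1/8 s, in which the tool goes at most 62.5 mm and 10.7 degrees, less where a joint would pass 70% of its speed; a pose out of reach is approached as far as the arm can. A call with a number of a shift or a turn outside -1 to 1 is refused whole. A call with a gripper value outside its range is refused whole. The fingers move at their own pace and stop on an object; "newtons" is the grip in N (left out, the last holds). Time passes only in rows, so rows that repeat a pose let the fingers close. It gives the time, the measured TCP pose, the force, the opening and the grip force at its end, in the units of the state.
- sensors.read_state(): the state, without advancing time (a new reading comes with each control period).
- eyes.camera(name): name is "side" or "top" or "wrist"; returns the picture (384x512x3 uint8, red, green, blue); there is no depth.
- eyes.get_calibration(name): a dict with "K" (3x3 intrinsics, pixels), "view" (4x4, takes a point from world to camera coordinates). Camera axes: x right, y down, z forward; pixel columns grow to the right and rows downward; lengths in m; the calibration is good to about 2 mm. The wrist camera is an equidistant fisheye: a pixel r from the principal point sees the ray r / f radians off the axis. A picture is of the moment at which its call begins: read the wrist's pose just before it. get_calibration takes no time and is no camera call; for the wrist camera it gives the pose at the moment of the call.
- bot.hand_in(): hands the job in; it is judged then, once.
Trained networks look in the newest picture that a camera, given by its name, has taken for a name from the list of things; names that differ only in an ending like _2 or _b are one class to them, and where a whole thing is asked for, a point or a joint stands for the part that bears it (a point fixed in the world has none). Each returns a list of dicts, best first, with "p" (0 to 1); they miss things now and then, are a little off and sometimes report something else, mostly with a low value. They report only what shows in the picture. A call takes as long as a camera call.
- eyes.cut_out(target, camera): "mask" (384x512 bool, what is visible of it) and "at" ([column, row] in pixels, amid what is visible of it).
The state is a dict: "t": time; "q": joint angles; "qd": joint speeds; "joint_efforts": joint torques, N m; "tcp_pos": TCP position; "tcp_rot": TCP orientation; "ft_force": force on the tool from outside, world axes, zero at the start; "torque": the same for the moment, N m; "grip_width": opening from 0.0 (shut) to 1.0 (fully open); "grasp_force": force on a finger pad.
Only numpy, scipy, OpenCV 4.12 (cv2) and the standard library are available. Lean on these libraries where they do the work, as an engineer would, in place of code of your own. Each camera call takes 0.05 s, during which the arm holds its last target. There are 200 camera calls.

## Working session

There is one attempt and no reset: what is moved stays moved. The work goes in short steps, Python scripts to look and compute and a tool call to move; the robot and the scene stay as the last step left them, time stands still between calls to the robot, and variables do not carry over. Pictures are saved under pics/ and viewed, at most 14 in all, crops included, and the job is handed in when it is done.

Besides the shell and the picture viewer there is one more tool, called after "Emit:" as a command line: name --argument value ..., lists and objects as JSON in quotes. drive_tool: Moves the arm, as the interface text tells. Its arguments: {"type":"object","properties":{"targets":{"type":"array"},"newtons":{"type":"number"}},"required":["targets"]}

```bash
ls; mkdir -p pics; python3 - <<'E'
from plant import sensors, eyes, bot
import cv2, numpy as np
print(sensors.read_state())
for n in ("side","top"):
    im=eyes.camera(n); cv2.imwrite(f"pics/{n}0.png",im[:,:,::-1])
    c=eyes.get_calibration(n); print(n,np.round(c["K"],1).tolist(),np.round(c["view"],3).tolist())
    for t in ["shaker","clip_rack","cam_lever","adjust_nut","strap_knob","tube_1_mid","tube_4_mid","tube_6_mid","tube_5_mid","reagent_brown","reagent_drop","orange_cup","timer"]:
        r=eyes.cut_out(t,n)
        print(t,[(round(d["p"],2),np.round(d["at"]).tolist(),int(d["mask"].sum())) for d in r[:4]])
E
```

```text
pics
{'t': 0.0, 'q': array([-1.29242063e+00,  3.53615189e-01,  1.63412734e+00, -9.94830817e-06,
        1.15521844e+00, -2.38683987e-03]), 'qd': array([ 4.32967085e-05,  1.82696388e-03,  7.38755530e-04, -1.28586228e-03,
       -1.38986551e-05,  3.10496495e-03]), 'joint_efforts': array([-3.62902967e-03, -5.93850160e+01, -3.34215188e+01,  6.93284813e-02,
        2.35215761e-02, -1.42334102e-04]), 'tcp_pos': array([ 0.17304784, -0.60004639,  0.2138872 ]), 'tcp_rot': array([-3.14022432e+00,  5.83006611e-06,  2.80766566e-01]), 'ft_force': array([ 0.50908721, -0.54374606, -0.34550615]), 'torque': array([-0.01051797,  0.06057505,  0.01574506]), 'grasp_force': 0.0, 'grip_width': 0.9996732524289409}
side [[397.8, 0.0, 255.5], [0.0, 397.8, 195.5], [0.0, 0.0, 1.0]] [[0.968, -0.251, 0.013, -0.535], [-0.154, -0.63, -0.761, 0.123], [0.2, 0.735, -0.649, 1.345], [0.0, 0.0, 0.0, 1.0]]
shaker []
clip_rack [(0.87, [254.0, 259.0], 2165), (0.23, [243.0, 174.0], 40)]
cam_lever []
adjust_nut [(0.45, [224.0, 158.0], 61)]
strap_knob [(0.58, [243.0, 168.0], 249)]
tube_1_mid []
tube_4_mid [(0.63, [236.0, 178.0
[... 292 characters left out ...]
442.1, 0.0, 259.8], [0.0, 442.1, 196.3], [0.0, 0.0, 1.0]] [[-0.065, -0.998, -0.004, 0.014], [-0.884, 0.06, -0.464, 0.52], [0.463, -0.027, -0.886, 1.622], [0.0, 0.0, 0.0, 1.0]]
shaker [(0.85, [222.0, 211.0], 2515)]
clip_rack [(0.67, [226.0, 199.0], 265)]
cam_lever [(0.47, [192.0, 224.0], 74)]
adjust_nut [(0.6, [208.0, 210.0], 59)]
strap_knob [(0.78, [231.0, 200.0], 258), (0.33, [184.0, 226.0], 27)]
tube_1_mid []
tube_4_mid [(0.47, [210.0, 209.0], 55)]
tube_6_mid [(0.37, [191.0, 222.0], 81)]
tube_5_mid [(0.37, [227.0, 201.0], 277)]
reagent_brown [(0.44, [248.0, 184.0], 98)]
reagent_drop [(0.51, [263.0, 180.0], 99)]
orange_cup []
timer [(0.74, [222.0, 213.0], 2507), (0.63, [166.0, 191.0], 221)]
```

```bash
python3 - <<'E'
import cv2
a=cv2.imread("pics/side0.png")[110:330,150:380]; b=cv2.imread("pics/top0.png")[130:290,130:380]
cv2.imwrite("pics/s1.png",cv2.resize(a,None,fx=2.6,fy=2.6,interpolation=2)); cv2.imwrite("pics/t1.png",cv2.resize(b,None,fx=3.2,fy=3.2,interpolation=2))
E
```

```text
(no output)
```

View pics/s1.png

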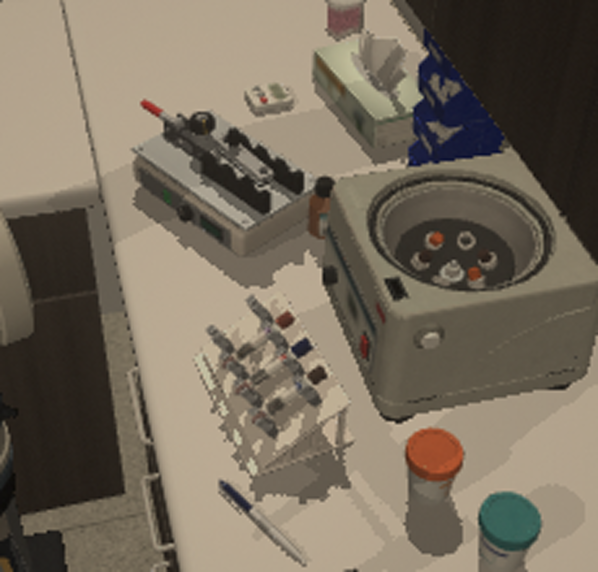

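View pics/t1.png

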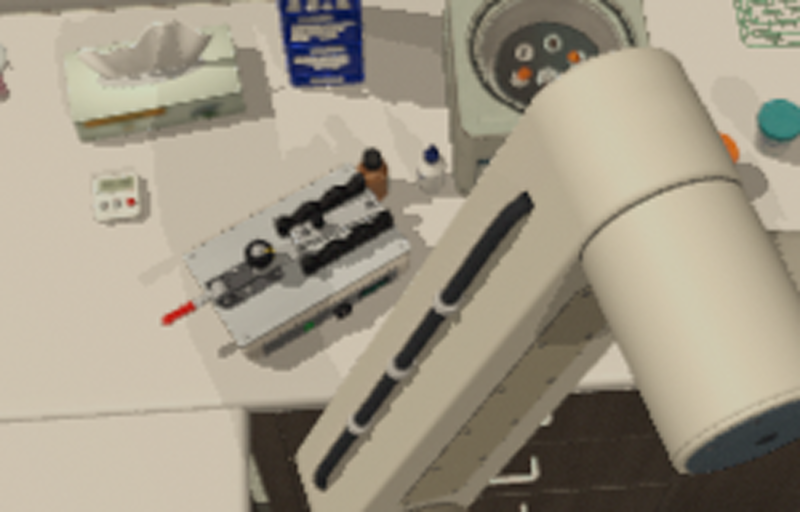

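```bash
cat > h.py <<'E'
from plant import sensors, eyes, bot
import cv2, numpy as np
from scipy.spatial.transform import Rotation as Ro
from scipy.optimize import least_squares
def cal(n):
    c=eyes.get_calibration(n); return n,np.array(c["K"]),np.array(c["view"])
def proj(c,P):
    n,K,V=c; p=np.atleast_2d(P)@V[:3,:3].T+V[:3,3]
    if n=="wrist":
        r=np.hypot(p[:,0],p[:,1])+1e-9; th=np.arctan2(r,p[:,2]); u=p[:,:2]/r[:,None]*th[:,None]
    else: u=p[:,:2]/p[:,2:]
    return u*[K[0,0],K[1,1]]+K[:2,2]
def ray(c,px):
    n,K,V=c; u=(np.array(px,float)-K[:2,2])/[K[0,0],K[1,1]]
    if n=="wrist":
        th=np.hypot(*u)+1e-12; d=np.r_[u/th*np.sin(th),np.cos(th)]
    else: d=np.r_[u,1]
    R=V[:3,:3]; d=R.T@d; return -R.T@V[:3,3], d/np.linalg.norm(d)
def atz(c,px,z):
    o,d=ray(c,px); return o+d*(z-o[2])/d[2]
def tri(obs):
    A=np.zeros((3,3));b=np.zeros(3)
    for c,px in obs:
        o,d=ray(c,px);M=np.eye(3)-np.outer(d,d);A+=M;b+=M@o
    X=np.linalg.solve(A,b); return X,[np.round(proj(c,X)[0]-px,1).tolist() for c,px in obs]
def snap(name,n="wrist"):
    import pickle
    c=cal(n); im=eyes.camera(n); cv2.imwrite(f"pics/{name}.png",im[:,:,::-1]); pickle.dump(c,open(f"pics/{name}.pkl","wb")); return im,c
def load(name):
    import pickle
    return pickle.load(open(f"pics/{name}.pkl","rb"))
def crop(name,x0,y0,x1,y1,s):
    a=cv2.imread(f"pics/{name}.png")[y0:y1,x0:x1]; cv2.imwrite(f"pics/{name}_c.png",cv2.resize(a,None,fx=s,fy=s,interpolation=cv2.INTER_CUBIC))
def place(p,P):  # p=(x,y,yaw)
    c,s=np.cos(p[2]),np.sin(p[2]); P=np.atleast_2d(P); return np.c_[p[0]+c*P[:,0]-s*P[:,1],p[1]+s*P[:,0]+c*P[:,1],P[:,2]]
def tool(zdir,ydir):  # rotation with tool z and approx y
    z=np.array(zdir,float);z/=np.linalg.norm(z);y=np.array(ydir,float);y-=z*(y@z);y/=np.linalg.norm(y)
    return np.c_[np.cross(y,z),y,z]
def cur():
    s=sensors.read_state(); return np.array(s["tcp_pos"]),Ro.from_euler("xyz",s["tcp_rot"]).as_matrix(),s
def plan(*goals,frm=None):
    """goals: (pos, R or None); prints linear / rot rel. to current tool"""
    p,R,s=cur() if frm is None else (*frm,None)
    for g,G in goals:
        G=R if G is None else G
        rv=Ro.from_matrix(R.T@G).as_rotvec()
        print("lin",np.round(R.T@(np.array(g)-p),4).tolist(),"rot",np.round(rv/(np.pi/2),4).tolist(),"rows>=",int(np.ceil(max(np.linalg.norm(np.array(g)-p)/.0625,np.degrees(np.linalg.norm(rv))/10.7))))
E
python3 - <<'E'
from h import *
T,S=cal("top"),cal("side")
t=lambda x,y:(np.array([x,y])/3.2+130)
s=lambda x,y:(np.array([x,y])/2.6+[150,110])
print("nut",tri([(T,t(259,250)),(S,s(202,121))]))
print("tip",tri([(T,t(165,322)),(S,s(143,103))])); print("inner",tri([(T,t(195,308)),(S,s(163,116))]))
obs=[]
for a,(X,Y) in {(185,255):(1,1),(365,165):(1,-1),(410,240):(-1,-1),(240,345):(-1,1)}.items(): obs.append((T,t(*a),(X*.085,Y*.122,.066)))
for a,(X,Y) in {(137,150):(-1,1),(240,235):(-1,-1),(318,185):(1,-1)}.items(): obs.append((S,s(*a),(X*.085,Y*.122,.066)))
f=lambda p:np.concatenate([proj(c,place(p,m))[0]-px for c,px,m in obs])
r=least_squares(f,[.6,.1,.4]); print(r.x,np.round(r.fun,1))
for a in [(285,320),(302,347),(318,375)]: print("cap",atz(S,s(*a),.13))
for a in [(195,358),(255,498),(350,440)]: print("rackfoot",atz(S,s(*a),.0))
print("cup",atz(S,s(433,480),.04),"brown",atz(T,t(372,160),.09),"drop",atz(T,t(431,155),.1),"timer",atz(T,t(120,195),.02))
for a in [(385,410),(590,380),(335,200)]: print("cent",atz(S,s(*a),.0))
w=cal("wrist"); p,R,_=cur(); V=w[2]; print(np.round(w[1],1).tolist(), "cam in tool",np.round(R.T@(-V[:3,:3].T@V[:3,3]-p),3), np.round(V[:3,:3]@R,2).tolist())
E
```

```text
nut (array([0.4884839 , 0.17417566, 0.11188492]), [[0.0, 0.0], [0.0, -0.0]])
tip (array([0.41785055, 0.2949828 , 0.07423691]), [[-0.1, -0.4], [-0.3, 0.2]])
inner (array([0.44015133, 0.25981094, 0.06799801]), [[-0.3, -1.1], [-0.9, 0.6]])
[0.51119318 0.12359297 0.47454023] [ 0.4 -4.5 -3.9 -3.2  2.8  4.5  2.6  0.6 -3.5 -0.2 -2.  -1.3  3.3 -1.8]
cap [ 0.49658664 -0.25780334  0.13      ]
cap [ 0.5040697  -0.30214534  0.13      ]
cap [ 0.50972482 -0.34528759  0.13      ]
rackfoot [ 0.40495755 -0.17332321  0.        ]
rackfoot [ 0.42891575 -0.39203443  0.        ]
rackfoot [ 0.55504636 -0.34185436  0.        ]
cup [ 0.61390945 -0.44333018  0.04      ] brown [0.61919402 0.0286629  0.09      ] drop [ 0.61574187 -0.04745578  0.1       ] timer [0.62831255 0.3666075  0.02      ]
cent [ 6.09351400e-01 -3.09605611e-01 -1.11022302e-16]
cent [ 8.71385985e-01 -3.26156504e-01 -1.11022302e-16]
cent [0.66847134 0.08541798 0.        ]
[[297.3, 0.0, 259.9], [0.0, 297.3, 189.2], [0.0, 0.0, 1.0]] cam in tool [ 0.078  0.001 -0.171] [[0.0, 1.0, -0.0], [-0.96, 0.0, -0.28], [-0.28, 0.0, 0.96]]
```

```bash
python3 - <<'E'
from h import *
plan(((.44,-.29,.28),tool((0,0,-1),(0,-1,0))))
E
```

```text
lin [0.3424, -0.2244, -0.0654] rot [0.0, -0.0, 0.1788] rows>= 7
```

Emit:
drive_tool --targets '[{"linear":[0,0,-0.066],"rot":[0,0,0],"gripper":1},{"linear":[0.1,-0.06,-0.066],"rot":[0,0,0.09],"gripper":1},{"linear":[0.342,-0.224,-0.066],"rot":[0,0,0.179],"gripper":1},{"linear":[0.342,-0.224,-0.066],"rot":[0,0,0.179],"gripper":1},{"linear":[0.342,-0.224,-0.066],"rot":[0,0,0.179],"gripper":1},{"linear":[0.342,-0.224,-0.066],"rot":[0,0,0.179],"gripper":1},{"linear":[0.342,-0.224,-0.066],"rot":[0,0,0.179],"gripper":1},{"linear":[0.342,-0.224,-0.066],"rot":[0,0,0.179],"gripper":1},{"linear":[0.342,-0.224,-0.066],"rot":[0,0,0.179],"gripper":1}]'

```text
t: 2.52
tcp_pos: [0.441, -0.2889, 0.2807]
tcp_rot: [-3.142, -0.0, 0.003]
ft_force: [-0.4, -0.4, 0.6]
grip_width: 0.998
grasp_force: 0.0
```

```bash
python3 - <<'E'
from h import *
print(cur()[0]); snap("wr1"); crop("wr1",80,40,440,310,2.2)
plan(((.42,.11,.28),None),((.36,-.29,.28),None))
E
```

```text
[ 0.44095714 -0.28889804  0.28068818]
lin [-0.0193, -0.4, 0.0005] rot [0.0, 0.0, 0.0] rows>= 7
lin [-0.0801, -0.0001, 0.0006] rot [0.0, 0.0, 0.0] rows>= 2
```

View pics/wr1_c.png

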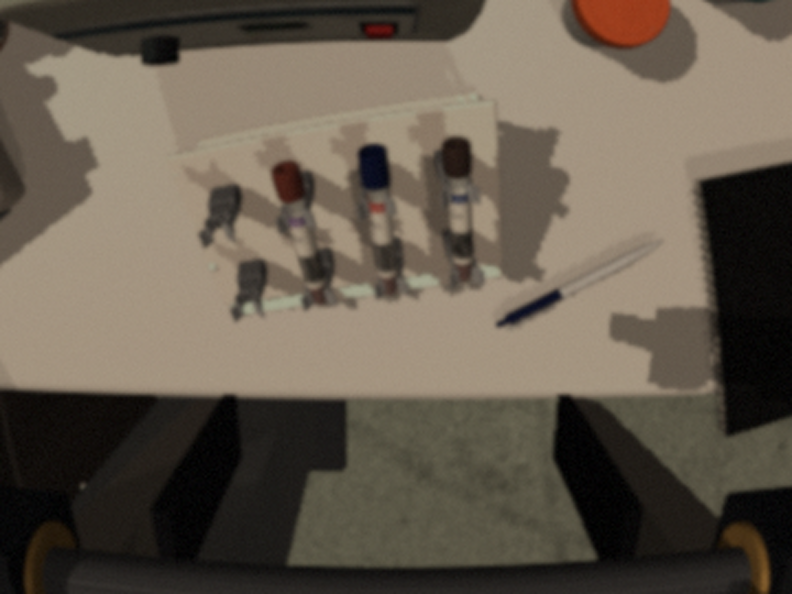

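Emit:
drive_tool --targets '[{"linear":[-0.09,0.05,0],"rot":[0,0,0],"gripper":1},{"linear":[-0.09,0.05,0],"rot":[0,0,0],"gripper":1},{"linear":[-0.09,0.05,0],"rot":[0,0,0],"gripper":1},{"linear":[-0.09,0.05,0],"rot":[0,0,0],"gripper":1}]'

```text
t: 3.08
tcp_pos: [0.3494, -0.3412, 0.2807]
tcp_rot: [3.141, -0.0, -0.002]
ft_force: [-0.3, -0.1, 0.3]
grip_width: 0.998
grasp_force: 0.0
```

```bash
python3 - <<'E'
from h import *
snap("wr2")
for t in ["tube_1_mid","tube_6_mid","tube_5_mid","clip_rack"]:
    r=eyes.cut_out(t,"wrist"); print(t,[(round(d["p"],2),np.round(d["at"]).tolist(),int(d["mask"].sum())) for d in r[:4]])
crop("wr2",80,0,440,270,2.2)
plan(((.42,.11,.28),None))
E
```

```text
tube_1_mid []
tube_6_mid [(0.87, [208.0, 67.0], 805), (0.32, [25.0, 72.0], 5497)]
tube_5_mid [(0.8, [248.0, 62.0], 816)]
clip_rack [(0.76, [196.0, 71.0], 9641)]
lin [0.07, -0.4502, 0.0006] rot [0.0, 0.0, 0.0] rows>= 8
```

View pics/wr2_c.png

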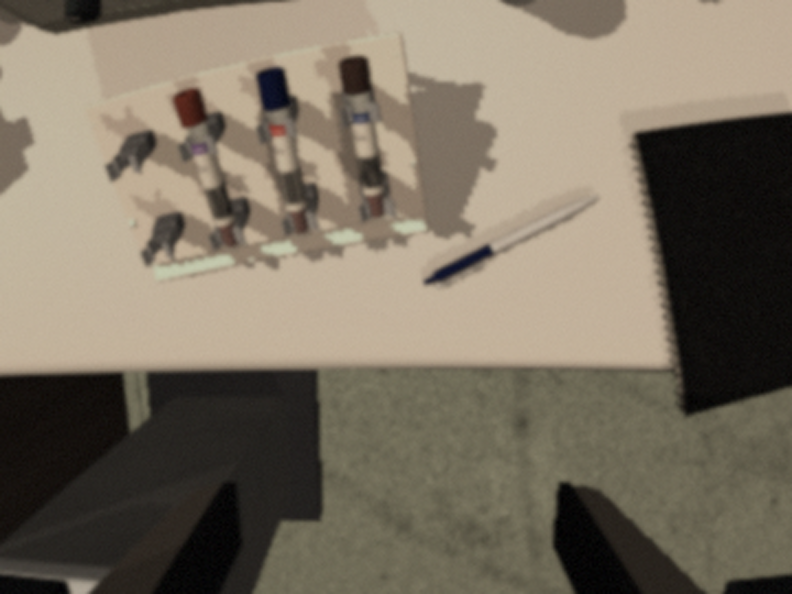

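```bash
python3 - <<'E'
from h import *
A=load("wr1");B=load("wr2")
a=lambda x,y:np.array([x,y])/2.2+[80,40]
b=lambda x,y:np.array([x,y])/2.2+[80,0]
D={22.5:[(286,163),(291,198),(319,303),(188,92),(195,123),(229,246)],-22.5:[(373,147),(377,187),(391,298),(270,71),(276,108),(301,233)],-67.5:[(456,140),(458,175),(463,288),(353,60),(358,93),(375,217)]}
def f(p,full=False):
    x,y,yaw,z,cl=p; out=[]
    for k,v in D.items():
        for i,px in enumerate(v):
            s=(.062,cl,-.043)[i%3]
            P=place((x,y,yaw),(s*np.cos(np.pi/6),k/1e3,z+s*.5))
            C,q=((A,a(*px)) if i<3 else (B,b(*px))); out.append(proj(C,P)[0]-q)
    return np.concatenate(out)
r=least_squares(f,[.47,-.29,.15,.11,.043],loss="soft_l1"); print(r.x); print(np.round(r.fun if 0 else f(r.x),1).reshape(-1,6))
for k in D: print(k,place(r.x[:3],(0,k/1e3,r.x[3])))
E
```

```text
[ 0.46007171 -0.26064984  0.11631955  0.07920324  0.04000034]
[[-0.7 -0.9  0.6 -1.4  0.   0.4]
 [-0.6 -2.2  0.5  0.1  0.9  0.6]
 [-1.5  1.3 -1.1 -1.1 -0.2 -1. ]
 [-0.8 -0.2 -0.1  0.   0.9  1.4]
 [ 0.1  0.2 -0.   0.3 -0.1 -0.1]
 [ 0.3 -1.2  0.5  1.2  1.   4.2]]
22.5 [[ 0.45746041 -0.23830189  0.07920324]]
-22.5 [[ 0.462683   -0.2829978   0.07920324]]
-67.5 [[ 0.46790558 -0.32769371  0.07920324]]
```

Emit:
drive_tool --targets '[{"linear":[0.06,-0.45,-0.02],"rot":[0,0,0],"gripper":1},{"linear":[0.06,-0.45,-0.02],"rot":[0,0,0],"gripper":1},{"linear":[0.06,-0.45,-0.02],"rot":[0,0,0],"gripper":1},{"linear":[0.06,-0.45,-0.02],"rot":[0,0,0],"gripper":1},{"linear":[0.06,-0.45,-0.02],"rot":[0,0,0],"gripper":1},{"linear":[0.06,-0.45,-0.02],"rot":[0,0,0],"gripper":1},{"linear":[0.06,-0.45,-0.02],"rot":[0,0,0],"gripper":1},{"linear":[0.06,-0.45,-0.02],"rot":[0,0,0],"gripper":1},{"linear":[0.06,-0.45,-0.02],"rot":[0,0,0],"gripper":1},{"linear":[0.06,-0.45,-0.02],"rot":[0,0,0],"gripper":1}]'

```text
t: 4.58
tcp_pos: [0.4097, 0.1083, 0.3004]
tcp_rot: [3.141, 0.0, -0.001]
ft_force: [-0.0, -0.2, -0.5]
grip_width: 0.996
grasp_force: 0.0
```

```bash
python3 - <<'E'
from h import *
print(cur()[0]); snap("ws1"); crop("ws1",80,0,440,270,2.2)
E
```

```text
[0.40966984 0.10832557 0.30037193]
```

View pics/ws1_c.png

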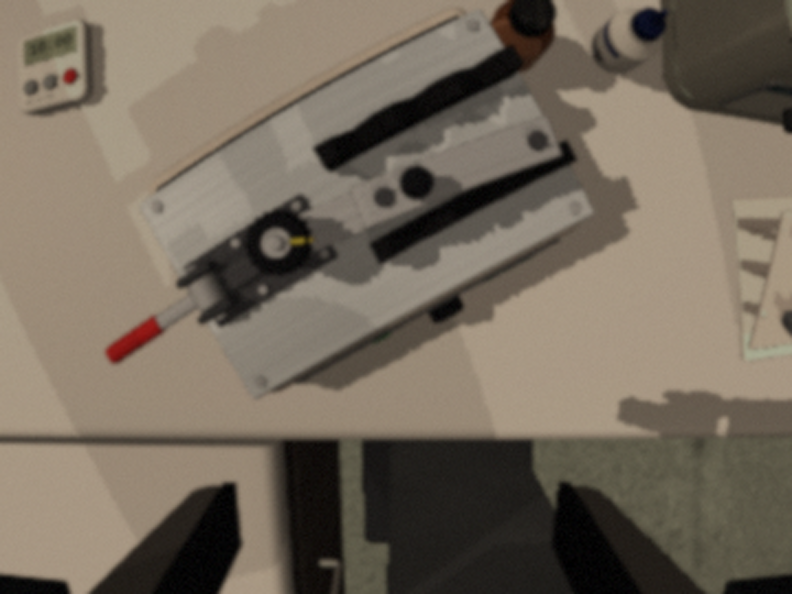

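```bash
python3 - <<'E'
from h import *
W=load("ws1"); T,S=cal("top"),cal("side")
b=lambda x,y:np.array([x,y])/2.2+[80,0]
t=lambda x,y:(np.array([x,y])/3.2+130)
s=lambda x,y:(np.array([x,y])/2.6+[150,110])
cor={(135,205):(1,1),(480,12):(1,-1),(590,212):(-1,-1),(257,397):(-1,1)}
def f(p,full=0):
    q=p[:3];o=[]
    for a,(X,Y) in cor.items(): o.append(proj(W,place(q,(X*.085,Y*.122,.066)))[0]-b(*a))
    o.append(proj(W,place(q,(0,.05,p[3])))[0]-b(277,243))
    o.append(.5*(proj(S,place(q,(0,.05,p[3])))[0]-s(202,120)))
    o.append(.5*(proj(T,place(q,(0,.05,p[3])))[0]-t(259,250)))
    L=lambda r:(0,.11+r*np.cos(p[4]),.079+r*np.sin(p[4]))
    for r,w,ss,tt in [(.081,(113,356),(143,103),(165,322)),(.037,(155,325),(163,116),(195,308))]:
        o+= [proj(W,place(q,L(r)))[0]-b(*w),.5*(proj(S,place(q,L(r)))[0]-s(*ss))]
    return np.concatenate(o)
r=least_squares(f,[.5,.12,.47,.11,0.],loss="soft_l1"); print(r.x); print(np.round(f(r.x),1).reshape(-1,2).tolist())
q=r.x[:3]; 
iv=lambda P:np.array([[np.cos(q[2]),np.sin(q[2])],[-np.sin(q[2]),np.cos(q[2])]])@(P[:2]-q[:2])
for a in [(320,155),(520,60),(378,252),(572,155)]: print("rib",iv(atz(W,b(*a),.097)))
print("knob",iv(atz(W,b(417,180),.13)),"screw",iv(atz(W,b(538,140),.11)), "strapend",iv(atz(W,b(550,140),.11)))
np.save("shaker.npy",r.x)
print("brown",atz(W,b(532,14),.09),"drop",atz(W,b(648,24),.1))
E
```

```text
[ 0.50546399  0.12784117  0.49764237  0.11415305 -0.07786246]
[[-1.2, -7.1], [-5.2, -5.3], [2.7, 10.5], [2.0, 7.1], [-0.3, 0.9], [-0.8, 0.2], [0.3, 0.6], [-1.2, -0.5], [-0.6, 0.3], [1.9, -1.3], [-1.1, -0.3]]
rib [0.03394245 0.00585263]
rib [ 0.03088679 -0.12187995]
rib [-0.03120472  0.00414378]
rib [-0.03229106 -0.12214795]
knob [-0.00713205 -0.0327924 ] screw [-0.01626118 -0.10458774] strapend [-0.019149   -0.11080317]
brown [0.62306484 0.02633618 0.09      ] drop [ 0.62180944 -0.04305644  0.1       ]
```

```bash
python3 - <<'E'
from h import *
W=load("ws1"); T,S=cal("top"),cal("side")
b=lambda x,y:np.array([x,y])/2.2+[80,0]
t=lambda x,y:(np.array([x,y])/3.2+130)
s=lambda x,y:(np.array([x,y])/2.6+[150,110])
cor={(135,205):(1,1),(480,12):(1,-1),(590,212):(-1,-1),(257,397):(-1,1)}
rib={(320,155):(1,1),(520,60):(1,-1),(378,252):(-1,1),(572,155):(-1,-1)}
def f(p,full=0):
    q=p[:3];o=[]
    for a,(X,Y) in cor.items(): o.append(proj(W,place(q,(X*p[5],Y*p[6],.066)))[0]-b(*a))
    for a,(X,Y) in rib.items(): o.append(proj(W,place(q,(X*.032,-.056+Y*p[7],.097)))[0]-b(*a))
    o.append(proj(W,place(q,(0,.05,p[3])))[0]-b(277,243))
    o.append(.5*(proj(S,place(q,(0,.05,p[3])))[0]-s(202,120)))
    o.append(.5*(proj(T,place(q,(0,.05,p[3])))[0]-t(259,250)))
    L=lambda r:(0,.11+r*np.cos(p[4]),.079+r*np.sin(p[4]))
    for r,w,ss,tt in [(.081,(113,356),(143,103),(165,322)),(.037,(155,325),(163,116),(195,308))]:
        o+= [proj(W,place(q,L(r)))[0]-b(*w),.5*(proj(S,place(q,L(r)))[0]-s(*ss))]
    return np.concatenate(o)
r=least_squares(f,[.5,.12,.47,.11,0.,.085,.122,.06],loss="soft_l1"); print(r.x); print(np.round(f(r.x),1).reshape(-1,2).tolist())
np.save("shaker.npy",r.x); q=r.x[:3]
iv=lambda P:np.array([[np.cos(q[2]),np.sin(q[2])],[-np.sin(q[2]),np.cos(q[2])]])@(P[:2]-q[:2])
for z in(.12,.13,.14): print("knob",iv(atz(W,b(417,180),z)),"strapend",iv(atz(W,b(550,140),z-.025)))
p,R,_=cur(); print("tip",place(q,(0,.191,.079)),"grip",place(q,(0,.17,.079)))
E
```

```text
[ 0.50679421  0.12618648  0.5059976   0.12085229 -0.04169989  0.07322976
  0.12294818  0.06354012]
[[3.1, -0.1], [0.0, 0.1], [0.8, 0.9], [-1.0, -0.1], [0.7, 1.0], [-1.3, -1.5], [-0.5, 0.7], [-0.8, -1.1], [0.2, 0.1], [-0.7, -0.4], [0.4, 0.1], [-0.7, -0.1], [-0.6, 0.1], [3.0, -1.4], [-1.0, -0.2]]
knob [-0.00725532 -0.03130139] strapend [-0.02023536 -0.11271527]
knob [-0.00776732 -0.0306396 ] strapend [-0.02036888 -0.10993658]
knob [-0.00827932 -0.02997781] strapend [-0.0205024 -0.1071579]
tip [[0.41422028 0.29325253 0.079     ]] grip [[0.42439856 0.27488401 0.079     ]]
```

```bash
cat >> h.py <<'E'
import os
if os.path.exists("shaker.npy"):
    SH=np.load("shaker.npy")[:3]; yw=SH[2]
    ex=np.array([np.cos(yw),np.sin(yw),0]); ey=np.array([-np.sin(yw),np.cos(yw),0]); ez=np.array([0,0,1.])
    RL=tool(-ez,ex)
    W3=lambda x,y,z:place(SH,(x,y,z))[0]
E
python3 - <<'E'
from h import *
plan((W3(0,.17,.16),RL),(W3(0,.172,.060),RL)); print(cur()[2]["q"])
E
```

```text
lin [0.0144, -0.1668, 0.1403] rot [-0.0001, 0.0005, -1.3233] rows>= 12
lin [0.0135, -0.1686, 0.2403] rot [-0.0001, 0.0005, -1.3233] rows>= 12
[ 2.54881674e-01 -5.50204350e-02  1.92462863e+00 -4.46714709e-04
  1.27251358e+00  1.82760112e+00]
```

Emit:
drive_tool --targets '[{"linear":[0.014,-0.167,0.1],"rot":[0,0,-0.95],"gripper":0.2},{"linear":[0.014,-0.167,0.1],"rot":[0,0,-0.95],"gripper":0.2},{"linear":[0.014,-0.167,0.1],"rot":[0,0,-0.95],"gripper":0.2},{"linear":[0.014,-0.167,0.1],"rot":[0,0,-0.95],"gripper":0.2},{"linear":[0.014,-0.167,0.1],"rot":[0,0,-0.95],"gripper":0.2},{"linear":[0.014,-0.167,0.1],"rot":[0,0,-0.95],"gripper":0.2},{"linear":[0.014,-0.167,0.1],"rot":[0,0,-0.95],"gripper":0.2},{"linear":[0.014,-0.167,0.1],"rot":[0,0,-0.95],"gripper":0.2},{"linear":[0.014,-0.167,0.1],"rot":[0,0,-0.95],"gripper":0.2},{"linear":[0.014,-0.167,0.1],"rot":[0,0,-0.95],"gripper":0.2}]'

```text
t: 5.88
tcp_pos: [0.4243, 0.2756, 0.2006]
tcp_rot: [3.142, 0.0, 1.487]
ft_force: [-0.7, -0.1, 0.2]
grip_width: 0.601
grasp_force: 0.0
```

```bash
python3 - <<'E'
from h import *
plan((W3(0,.172,.14),RL),(W3(0,.172,.060),RL)); print(cur()[2]["q"])
E
```

```text
lin [0.0009, -0.001, 0.0606] rot [0.0, 0.0, -0.3758] rows>= 4
lin [0.0009, -0.001, 0.1406] rot [0.0, 0.0, -0.3758] rows>= 4
[ 5.73210219e-01  1.82867239e-01  1.89850290e+00 -8.73361553e-05
  1.06021625e+00  6.57536817e-01]
```

Emit:
drive_tool --newtons 10 --targets '[{"linear":[0.001,-0.001,0.04],"rot":[0,0,-0.376],"gripper":0.2},{"linear":[0.001,-0.001,0.06],"rot":[0,0,-0.376],"gripper":0.2},{"linear":[0.001,-0.001,0.06],"rot":[0,0,-0.376],"gripper":0.2},{"linear":[0.001,-0.001,0.06],"rot":[0,0,-0.376],"gripper":0.2},{"linear":[0.001,-0.001,0.1],"rot":[0,0,-0.376],"gripper":0.2},{"linear":[0.001,-0.001,0.141],"rot":[0,0,-0.376],"gripper":0.2},{"linear":[0.001,-0.001,0.141],"rot":[0,0,-0.376],"gripper":0.2},{"linear":[0.001,-0.001,0.141],"rot":[0,0,-0.376],"gripper":-1},{"linear":[0.001,-0.001,0.141],"rot":[0,0,-0.376],"gripper":-1},{"linear":[0.001,-0.001,0.141],"rot":[0,0,-0.376],"gripper":-1},{"linear":[0.001,-0.001,0.141],"rot":[0,0,-0.376],"gripper":-1}]'

```text
t: 7.25
tcp_pos: [0.4233, 0.2778, 0.0602]
tcp_rot: [3.141, -0.0, 2.082]
ft_force: [-0.6, 0.1, 0.2]
grip_width: 0.188
grasp_force: 0.0
```

Emit:
drive_tool --targets '[{"linear":[0,0,0],"rot":[0,0,0],"gripper":-1},{"linear":[0,0,0],"rot":[0,0,0],"gripper":-1},{"linear":[-0.001,0,-0.012],"rot":[0,0,0],"gripper":-1},{"linear":[-0.005,0,-0.024],"rot":[0,0,0],"gripper":-1},{"linear":[-0.011,0,-0.035],"rot":[0,0,0],"gripper":-1},{"linear":[-0.019,0,-0.0445],"rot":[0,0,0],"gripper":-1},{"linear":[-0.028,0,-0.052],"rot":[0,0,0],"gripper":-1},{"linear":[-0.037,0,-0.057],"rot":[0,0,0],"gripper":-1},{"linear":[-0.045,0,-0.06],"rot":[0,0,0],"gripper":-1},{"linear":[-0.048,0,-0.06],"rot":[0,0,0],"gripper":-1},{"linear":[-0.048,0,-0.06],"rot":[0,0,0],"gripper":-1},{"linear":[-0.048,0,-0.06],"rot":[0,0,0],"gripper":-1}]'

```text
t: 8.75
tcp_pos: [0.4475, 0.237, 0.1207]
tcp_rot: [3.139, -0.001, 2.082]
ft_force: [0.4, 4.4, 8.3]
grip_width: 0.141
grasp_force: 10.0
```

```bash
python3 - <<'E'
from h import *
s=cur()[2]; print(s["grip_width"]*92); snap("wl1"); snap("sl1","side")
a=cv2.imread("pics/wl1.png")[0:270,60:460]; b=cv2.imread("pics/sl1.png")[125:215,180:300]
cv2.imwrite("pics/l1.png",np.hstack([cv2.resize(a,(400,270)),cv2.resize(b,(360,270),interpolation=2)]))
E
```

```text
12.9309389042354
```

View pics/l1.png

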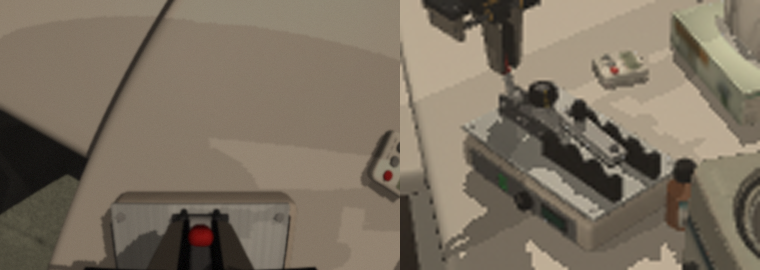

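```bash
python3 - <<'E'
from h import *
plan((W3(0,.13,.23),RL),(W3(0,-.09,.27),RL))
E
```

```text
lin [0.0045, -0.0015, -0.1093] rot [0.0019, -0.0008, 0.0032] rows>= 2
lin [-0.2155, -0.0025, -0.1495] rot [0.0019, -0.0008, 0.0032] rows>= 5
```

Emit:
drive_tool --targets '[{"linear":[0,0,0],"rot":[0,0,0],"gripper":0},{"linear":[0,0,0],"rot":[0,0,0],"gripper":0},{"linear":[0,0,0],"rot":[0,0,0],"gripper":0},{"linear":[0.0,0,-0.05],"rot":[0,0,0],"gripper":0},{"linear":[0,0,-0.11],"rot":[0,0,0],"gripper":0},{"linear":[-0.05,0,-0.15],"rot":[0,0,0],"gripper":0},{"linear":[-0.215,-0.002,-0.15],"rot":[0,0,0],"gripper":0},{"linear":[-0.215,-0.002,-0.15],"rot":[0,0,0],"gripper":0},{"linear":[-0.215,-0.002,-0.15],"rot":[0,0,0],"gripper":0},{"linear":[-0.215,-0.002,-0.15],"rot":[0,0,0],"gripper":0},{"linear":[-0.215,-0.002,-0.15],"rot":[0,0,0],"gripper":0}]'

```text
t: 10.22
tcp_pos: [0.5494, 0.0476, 0.2692]
tcp_rot: [-3.141, -0.001, 2.082]
ft_force: [-0.1, 0.4, -0.1]
grip_width: 0.5
grasp_force: 0.0
```

```bash
python3 - <<'E'
from h import *
snap("wk1"); snap("sk1","side"); snap("tk1","top")
for n in ("wrist","side","top"):
  for t in ["strap_knob","adjust_nut","cam_lever"]:
    r=eyes.cut_out(t,n); print(n,t,[(round(d["p"],2),np.round(d["at"],1).tolist(),int(d["mask"].sum())) for d in r[:3]])
a=cv2.imread("pics/wk1.png")[60:384,60:460]; b=cv2.imread("pics/sk1.png")[125:215,180:300];c=cv2.imread("pics/tk1.png")[160:250,160:280]
cv2.imwrite("pics/k1.png",np.hstack([cv2.resize(a,(494,400)),np.vstack([cv2.resize(b,(267,200),interpolation=2),cv2.resize(c,(267,200),interpolation=2)])]))
E
```

```text
wrist strap_knob [(0.59, [253.9, 130.5], 2881)]
wrist adjust_nut [(0.93, [264.2, 47.1], 864)]
wrist cam_lever [(0.69, [261.8, 7.4], 247), (0.25, [266.2, 47.8], 875)]
side strap_knob [(0.61, [242.5, 162.7], 264)]
side adjust_nut [(0.63, [224.5, 158.6], 102), (0.61, [251.0, 179.1], 29)]
side cam_lever [(0.7, [233.7, 178.0], 2378)]
top strap_knob []
top adjust_nut [(0.54, [164.9, 187.9], 119)]
top cam_lever []
```

View pics/k1.png

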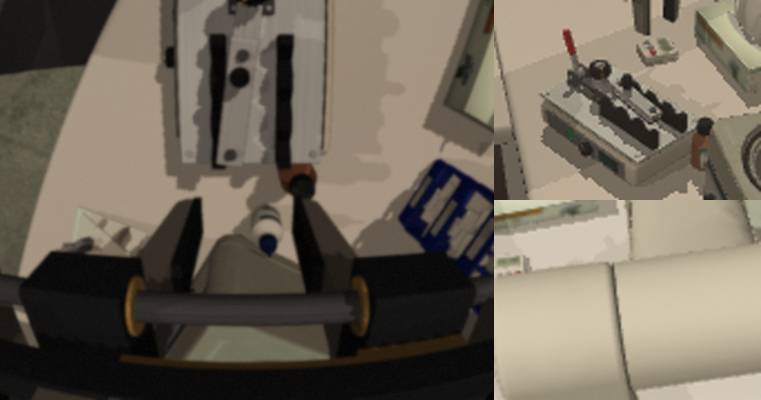

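```bash
python3 - <<'E'
from h import *
W=load("wk1");S=load("sk1")
f=lambda p:np.concatenate([proj(W,W3(-.08*np.sin(p[0]),.05-.08*np.cos(p[0]),p[1]))[0]-[254,122],.7*(proj(S,W3(-.08*np.sin(p[0]),.05-.08*np.cos(p[0]),p[1]))[0]-[239.3,160.5])])
r=least_squares(f,[.1,.13]); print(r.x,r.fun)
th,z=r.x; 
P=lambda t,zz:W3(-.08*np.sin(t),.05-.08*np.cos(t),zz)
plan((P(th,.22),RL),(P(th,z-.017),RL))
# nut height
n=proj(W,W3(0,.05,.125))[0]; print("nut pred",n,proj(W,W3(0,.05,.115))[0])
q0=P(th,0)
for t in np.arange(.25,1.66,.2):
    R=Ro.from_rotvec([0,0,-(t-th)]).as_matrix()@RL
    plan((P(t,0),R),frm=(q0,RL))
E
```

```text
[0.10378898 0.14123648] [-0.00286388  0.83027206 -0.394268    0.32001351]
lin [0.0604, -0.0076, 0.0496] rot [0.0, 0.0, 0.0038] rows>= 2
lin [0.0604, -0.0076, 0.1454] rot [0.0, 0.0, 0.0038] rows>= 3
nut pred [262.60796187  47.73269741] [262.53578769  49.44366045]
lin [0.0021, -0.0115, 0.0] rot [0.0, 0.0, 0.0931] rows>= 1
lin [0.0075, -0.0265, 0.0] rot [0.0, 0.0, 0.2204] rows>= 2
lin [0.0159, -0.0401, 0.0] rot [0.0, 0.0, 0.3477] rows>= 3
lin [0.0268, -0.0518, 0.0] rot [0.0, 0.0, 0.4751] rows>= 4
lin [0.0398, -0.0611, 0.0] rot [0.0, 0.0, 0.6024] rows>= 6
lin [0.0543, -0.0676, 0.0] rot [0.0, 0.0, 0.7297] rows>= 7
lin [0.0699, -0.0711, 0.0] rot [0.0, 0.0, 0.857] rows>= 8
lin [0.0859, -0.0715, 0.0] rot [0.0, 0.0, 0.9843] rows>= 9
```

Emit:
drive_tool --newtons 12 --targets '[{"linear":[0.06,-0.008,0.05],"rot":[0,0,0.004],"gripper":0},{"linear":[0.06,-0.008,0.05],"rot":[0,0,0.004],"gripper":0},{"linear":[0.06,-0.008,0.1],"rot":[0,0,0.004],"gripper":0},{"linear":[0.06,-0.008,0.144],"rot":[0,0,0.004],"gripper":0},{"linear":[0.06,-0.008,0.144],"rot":[0,0,0.004],"gripper":-1},{"linear":[0.06,-0.008,0.144],"rot":[0,0,0.004],"gripper":-1},{"linear":[0.06,-0.008,0.144],"rot":[0,0,0.004],"gripper":-1},{"linear":[0.06,-0.008,0.144],"rot":[0,0,0.004],"gripper":-1},{"linear":[0.06,-0.008,0.144],"rot":[0,0,0.004],"gripper":-1}]'

```text
t: 11.95
tcp_pos: [0.515, 0.0955, 0.1268]
tcp_rot: [3.139, 0.002, 2.076]
ft_force: [2.5, -3.5, 4.9]
grip_width: 0.183
grasp_force: 12.0
```

Emit:
drive_tool --targets '[{"linear":[0.002,-0.0115,0],"rot":[0,0,0.093],"gripper":-1},{"linear":[0.0075,-0.0265,0],"rot":[0,0,0.22],"gripper":-1},{"linear":[0.0075,-0.0265,0],"rot":[0,0,0.22],"gripper":-1},{"linear":[0.016,-0.04,0],"rot":[0,0,0.348],"gripper":-1},{"linear":[0.016,-0.04,0],"rot":[0,0,0.348],"gripper":-1},{"linear":[0.027,-0.052,0],"rot":[0,0,0.475],"gripper":-1},{"linear":[0.027,-0.052,0],"rot":[0,0,0.475],"gripper":-1},{"linear":[0.04,-0.061,0],"rot":[0,0,0.602],"gripper":-1},{"linear":[0.04,-0.061,0],"rot":[0,0,0.602],"gripper":-1},{"linear":[0.054,-0.0676,0],"rot":[0,0,0.73],"gripper":-1},{"linear":[0.054,-0.0676,0],"rot":[0,0,0.73],"gripper":-1},{"linear":[0.07,-0.071,0],"rot":[0,0,0.857],"gripper":-1},{"linear":[0.07,-0.071,0],"rot":[0,0,0.857],"gripper":-1},{"linear":[0.086,-0.0715,0],"rot":[0,0,0.98],"gripper":-1},{"linear":[0.086,-0.0715,0],"rot":[0,0,0.98],"gripper":-1},{"linear":[0.086,-0.0715,0],"rot":[0,0,0.98],"gripper":-1},{"linear":[0.086,-0.0715,0],"rot":[0,0,0.98],"gripper":0},{"linear":[0.086,-0.0715,0],"rot":[0,0,0.98],"gripper":0},{"linear":[0.086,-0.0715,-0.08],"rot":[0,0,0.98],"gripper":0},{"linear":[0.086,-0.0715,-0.14],"rot":[0,0,0.98],"gripper":0}]'

```text
t: 14.45
tcp_pos: [0.4091, 0.1362, 0.2516]
tcp_rot: [-3.141, 0.002, 0.539]
ft_force: [0.8, 0.9, -0.5]
grip_width: 0.501
grasp_force: 0.0
```

```bash
cat >> h.py <<'E'
def rackset(x,y,yaw,z):
    global RK,RR,rx,rn
    c,s=np.cos(yaw),np.sin(yaw); fx=np.array([c,s,0]);fy=np.array([-s,c,0]);k=np.cos(np.pi/6)
    rn=-.5*fx+k*ez; rx=k*fx+.5*ez; RR=tool(-rn,-fy); RK=(x,y,yaw,z)
def grab(k,up=0.,out=0.,side=0.): # TCP for place y=k
    x,y,yaw,z=RK; m=place((x,y,yaw),(0,k,z))[0]; return m+rx*up+rn*(out-.019)
rackset(.46007,-.26065,.11632,.0792)
E
python3 - <<'E'
from h import *
plan((np.r_[cur()[0][:2],.30],None),(grab(-.0225,.003,.10),RR))
E
```

```text
lin [-0.0001, -0.0, -0.0484] rot [0.0, 0.0, 0.0] rows>= 1
lin [-0.2036, 0.3717, 0.101] rot [-0.0706, 0.3295, 0.2629] rows>= 7
```

Emit:
drive_tool --targets '[{"linear":[0,0,-0.05],"rot":[0,0,0],"gripper":-0.3},{"linear":[-0.2,0.37,-0.03],"rot":[-0.07,0.33,0.263],"gripper":-0.3},{"linear":[-0.2,0.37,-0.03],"rot":[-0.07,0.33,0.263],"gripper":-0.3},{"linear":[-0.2,0.37,-0.03],"rot":[-0.07,0.33,0.263],"gripper":-0.3},{"linear":[-0.2,0.37,-0.03],"rot":[-0.07,0.33,0.263],"gripper":-0.3},{"linear":[-0.2,0.37,-0.03],"rot":[-0.07,0.33,0.263],"gripper":-0.3},{"linear":[-0.2,0.37,-0.03],"rot":[-0.07,0.33,0.263],"gripper":-0.3},{"linear":[-0.2,0.37,-0.03],"rot":[-0.07,0.33,0.263],"gripper":-0.3},{"linear":[-0.203,0.372,0.1],"rot":[-0.07,0.33,0.263],"gripper":-0.3},{"linear":[-0.203,0.372,0.1],"rot":[-0.07,0.33,0.263],"gripper":-0.3},{"linear":[-0.203,0.372,0.1],"rot":[-0.07,0.33,0.263],"gripper":-0.3},{"linear":[-0.203,0.372,0.1],"rot":[-0.07,0.33,0.263],"gripper":-0.3}]'

```text
t: 15.95
tcp_pos: [0.4259, -0.2874, 0.1517]
tcp_rot: [-3.14, -0.527, 0.114]
ft_force: [0.3, -0.9, 0.4]
grip_width: 0.35
grasp_force: 0.0
```

```bash
python3 - <<'E'
from h import *
im,c=snap("wr3"); p,R,s=cur(); print(p,s["grip_width"])
a=cv2.imread("pics/wr3.png")
for k in (.0225,-.0225,-.0675):
    m=grab(k)+rn*.019
    for d in (.062,.04,0,-.043):
        q=proj(c,m+rx*d)[0]; print(k,d,np.round(q,1)); cv2.drawMarker(a,(int(q[0]),int(q[1])),(0,255,0),0,5,1)
cv2.imwrite("pics/wr3_m.png",cv2.resize(a[20:384,90:420],None,fx=1.6,fy=1.6,interpolation=2))
E
```

```text
[ 0.4264069  -0.28787381  0.15272403] 0.34807177035959547
0.0225 0.062 [205.5 131.1]
0.0225 0.04 [206.4 156.2]
0.0225 0 [208.4 199.9]
0.0225 -0.043 [211.2 242.6]
-0.0225 0.062 [258.  130.3]
-0.0225 0.04 [258.  155.8]
-0.0225 0 [258.2 199.9]
-0.0225 -0.043 [258.3 243. ]
-0.0675 0.062 [310.5 130.8]
-0.0675 0.04 [309.8 156. ]
-0.0675 0 [308.  199.8]
-0.0675 -0.043 [305.5 242.6]
```

View pics/wr3_m.png

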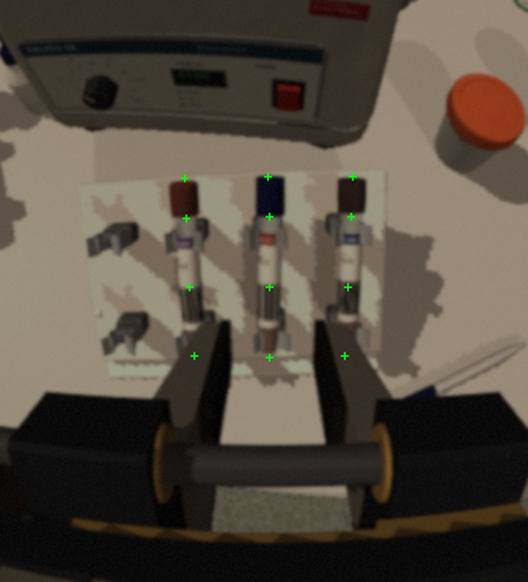

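```bash
python3 - <<'E'
from h import *
plan((grab(-.0225,.003,0),RR))
E
```

```text
lin [-0.0025, -0.0008, 0.101] rot [0.0008, -0.0027, -0.0004] rows>= 2
```

Emit:
drive_tool --newtons 30 --targets '[{"linear":[-0.002,-0.001,0.05],"rot":[0,0,0],"gripper":-0.35},{"linear":[-0.002,-0.001,0.085],"rot":[0,0,0],"gripper":-0.35},{"linear":[-0.002,-0.001,0.101],"rot":[0,0,0],"gripper":-0.35},{"linear":[-0.002,-0.001,0.101],"rot":[0,0,0],"gripper":-0.35},{"linear":[-0.002,-0.001,0.101],"rot":[0,0,0],"gripper":-1},{"linear":[-0.002,-0.001,0.101],"rot":[0,0,0],"gripper":-1},{"linear":[-0.002,-0.001,0.101],"rot":[0,0,0],"gripper":-1},{"linear":[-0.002,-0.001,0.101],"rot":[0,0,0],"gripper":-1},{"linear":[-0.002,-0.001,0.101],"rot":[0,0,0],"gripper":-1}]'

```text
t: 17.12
tcp_pos: [0.4744, -0.2806, 0.0638]
tcp_rot: [-3.141, -0.528, 0.114]
ft_force: [-3.1, 3.1, 10.9]
grip_width: 0.121
grasp_force: 29.9
```

Emit:
drive_tool --targets '[{"linear":[0,0,-0.01],"rot":[0,0,0],"gripper":-1},{"linear":[0,0,-0.02],"rot":[0,0,0],"gripper":-1},{"linear":[0,0,-0.05],"rot":[0,0,0],"gripper":-1},{"linear":[0,0,-0.1],"rot":[0,0,0],"gripper":-1},{"linear":[0,0,-0.14],"rot":[0,0,0],"gripper":-1},{"linear":[0,0,-0.14],"rot":[0,0,0],"gripper":-1}]'

```text
t: 17.88
tcp_pos: [0.4036, -0.2905, 0.1862]
tcp_rot: [3.137, -0.528, 0.114]
ft_force: [1.1, -0.4, -0.9]
grip_width: 0.12
grasp_force: 29.9
```

```bash
cat >> h.py <<'E'
GY={1:-.016,2:-.056,3:-.096}
RG=tool(-ez,-ey)   # tool x along shaker x
def groove(i,up=0.,dx=0.): return W3(dx,GY[i],.093+up)-ez*.019
E
python3 - <<'E'
from h import *
im,c=snap("wg1"); p,R,s=cur(); print(p,s["grip_width"]*92,s["grasp_force"])
tc=p-R[:,2]*.019-R[:,0]*.003; print(np.round([proj(c,tc+R[:,0]*d)[0] for d in(.062,0,-.043)],0).tolist())
r=eyes.cut_out("tube_6_mid","wrist"); print([(round(d["p"],2),np.round(d["at"],1).tolist()) for d in r[:3]])
r=[d for d in r if abs(d["at"][0]-260)<40]
if r: ys,xs=np.nonzero(r[0]["mask"]); print(xs.min(),xs.max(),ys.min(),ys.max())
plan((groove(2,.10,.003),RG),(groove(2,0,.003),RG))
E
```

```text
[ 0.40378846 -0.28978451  0.18475275] 11.505342234555892 29.8828187584877
[[256.0, 145.0], [256.0, 252.0], [257.0, 309.0]]
[(0.75, [262.4, 208.0]), (0.68, [376.9, 94.1])]
248 278 142 298
lin [0.1451, -0.3504, 0.0954] rot [0.0659, -0.3308, -0.2442] rows>= 7
lin [0.0949, -0.3504, 0.1819] rot [0.0659, -0.3308, -0.2442] rows>= 7
```

Emit:
drive_tool --targets '[{"linear":[0.145,-0.35,0.095],"rot":[0.066,-0.331,-0.244],"gripper":-1},{"linear":[0.145,-0.35,0.095],"rot":[0.066,-0.331,-0.244],"gripper":-1},{"linear":[0.145,-0.35,0.095],"rot":[0.066,-0.331,-0.244],"gripper":-1},{"linear":[0.145,-0.35,0.095],"rot":[0.066,-0.331,-0.244],"gripper":-1},{"linear":[0.145,-0.35,0.095],"rot":[0.066,-0.331,-0.244],"gripper":-1},{"linear":[0.145,-0.35,0.095],"rot":[0.066,-0.331,-0.244],"gripper":-1},{"linear":[0.145,-0.35,0.095],"rot":[0.066,-0.331,-0.244],"gripper":-1},{"linear":[0.145,-0.35,0.095],"rot":[0.066,-0.331,-0.244],"gripper":-1},{"linear":[0.145,-0.35,0.095],"rot":[0.066,-0.331,-0.244],"gripper":-1}]'

```text
t: 19.1
tcp_pos: [0.5351, 0.0787, 0.173]
tcp_rot: [-3.139, 0.003, 0.508]
ft_force: [0.1, -0.2, 0.1]
grip_width: 0.122
grasp_force: 29.9
```

```bash
python3 - <<'E'
from h import *
im,c=snap("wg2"); p,R,s=cur(); print(p,s["grip_width"]*92,s["grasp_force"])
plan((groove(2,0.003,.003),RG))
a=cv2.imread("pics/wg2.png")
tc=p-R[:,2]*.019-R[:,0]*.003
pts=[proj(c,tc+R[:,0]*d)[0] for d in(.062,0,-.043)]+[proj(c,W3(X,Y,.098))[0] for X in(.032,-.032) for Y in(.004,-.036,-.076,-.116)]
for q in pts: cv2.drawMarker(a,(int(q[0]),int(q[1])),(0,255,0),0,5,1)
cv2.imwrite("pics/wg2_m.png",cv2.resize(a[60:384,90:430],None,fx=1.6,fy=1.6,interpolation=2))
E
```

```text
[0.53519336 0.07812288 0.1733181 ] 11.11264175459337 29.883023500442505
lin [0.0017, 0.0004, 0.0963] rot [-0.0015, 0.0014, 0.0005] rows>= 2
```

View pics/wg2_m.png

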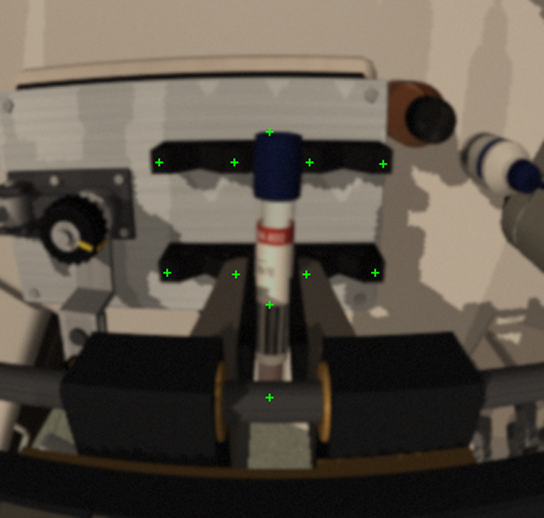

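Emit:
drive_tool --targets '[{"linear":[0.004,0,0.05],"rot":[0,0,0],"gripper":-1},{"linear":[0.004,0,0.08],"rot":[0,0,0],"gripper":-1},{"linear":[0.004,0,0.09],"rot":[0,0,0],"gripper":-1},{"linear":[0.004,0,0.096],"rot":[0,0,0],"gripper":-1},{"linear":[0.004,0,0.098],"rot":[0,0,0],"gripper":-1},{"linear":[0.004,0,0.098],"rot":[0,0,0],"gripper":-0.55},{"linear":[0.004,0,0.098],"rot":[0,0,0],"gripper":-0.55},{"linear":[0.004,0,0.098],"rot":[0,0,0],"gripper":-0.55},{"linear":[0.004,0,0.07],"rot":[0,0,0],"gripper":-0.55},{"linear":[0.004,0,0.03],"rot":[0,0,0],"gripper":-0.55},{"linear":[0.004,0,-0.04],"rot":[0,0,0],"gripper":-0.35},{"linear":[0.004,0,-0.04],"rot":[0,0,0],"gripper":-0.35}]'

```text
t: 20.65
tcp_pos: [0.5423, 0.0811, 0.219]
tcp_rot: [3.141, -0.007, 0.507]
ft_force: [0.2, -0.9, -0.6]
grip_width: 0.324
grasp_force: 0.0
```

```bash
python3 - <<'E'
from h import *
im,c=snap("wg3"); p,R,s=cur()
r=eyes.cut_out("tube_6_mid","wrist"); print([(round(d["p"],2),np.round(d["at"],1).tolist()) for d in r[:3]])
print(proj(c,W3(.0095,-.056,.095)), [proj(c,W3(d,-.056,.093))[0].round(0).tolist() for d in (-.043,.062)])
if r: ys,xs=np.nonzero(r[0]["mask"]); print(xs.min(),xs.max(),ys.min(),ys.max())
r=eyes.cut_out("adjust_nut","wrist"); print([(round(d["p"],2),np.round(d["at"],1).tolist()) for d in r[:3]], proj(c,W3(0,.05,.12)))
plan((grab(.0225,.003,.15),RR),(grab(.0225,.003,0.),RR))
cv2.imwrite("pics/wg3_c.png",cv2.resize(cv2.imread("pics/wg3.png")[60:384,30:470],None,fx=1.5,fy=1.5,interpolation=2))
E
```

```text
[(0.75, [206.0, 172.9]), (0.7, [258.0, 176.0])]
[[257.9298166  182.12781042]] [[258.0, 228.0], [258.0, 131.0]]
60 321 103 267
[(0.84, [153.4, 195.4])] [[151.91299139 197.85342362]]
lin [-0.2846, 0.2152, 0.0196] rot [-0.0661, 0.3294, 0.2426] rows>= 6
lin [-0.2152, 0.2439, 0.1494] rot [-0.0661, 0.3294, 0.2426] rows>= 6
```

View pics/wg3_c.png

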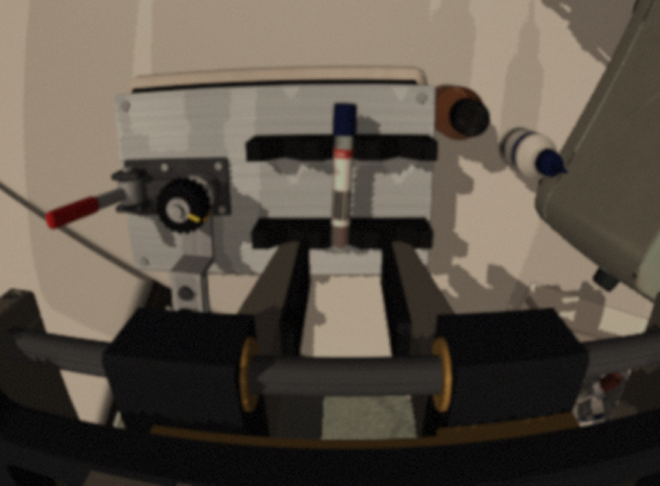

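Emit:
drive_tool --targets '[{"linear":[-0.05,0.03,-0.03],"rot":[0,0,0],"gripper":-0.35},{"linear":[-0.285,0.215,0.0],"rot":[-0.066,0.33,0.243],"gripper":-0.35},{"linear":[-0.285,0.215,0.0],"rot":[-0.066,0.33,0.243],"gripper":-0.35},{"linear":[-0.285,0.215,0.02],"rot":[-0.066,0.33,0.243],"gripper":-0.35},{"linear":[-0.285,0.215,0.02],"rot":[-0.066,0.33,0.243],"gripper":-0.35},{"linear":[-0.285,0.215,0.02],"rot":[-0.066,0.33,0.243],"gripper":-0.35},{"linear":[-0.285,0.215,0.02],"rot":[-0.066,0.33,0.243],"gripper":-0.35},{"linear":[-0.285,0.215,0.02],"rot":[-0.066,0.33,0.243],"gripper":-0.35},{"linear":[-0.285,0.215,0.02],"rot":[-0.066,0.33,0.243],"gripper":-0.35}]'

```text
t: 21.92
tcp_pos: [0.3945, -0.2444, 0.1931]
tcp_rot: [-3.139, -0.523, 0.115]
ft_force: [-0.1, -0.0, -0.3]
grip_width: 0.321
grasp_force: 0.0
```

```bash
python3 - <<'E'
from h import *
im,c=snap("wr4"); p,R,s=cur(); print(p)
for t,k in (("tube_1_mid",.0225),("tube_5_mid",-.0675)):
    m=grab(k)+rn*.019
    print(t,"pred",[proj(c,m+rx*d)[0].round(0).tolist() for d in (.062,0,-.043)])
    for d in eyes.cut_out(t,"wrist")[:3]:
        ys,xs=np.nonzero(d["mask"]); print(round(d["p"],2),np.round(d["at"]),xs.min(),xs.max(),ys.min(),ys.max())
plan((grab(.0225,.003,0.),RR))
E
```

```text
[ 0.39484654 -0.24428403  0.19347837]
tube_1_mid pred [[260.0, 124.0], [260.0, 183.0], [260.0, 221.0]]
0.69 [276. 175.] 193 359 122 236
tube_5_mid pred [[346.0, 126.0], [343.0, 183.0], [340.0, 220.0]]
0.9 [346. 169.] 336 353 126 218
lin [-0.0003, 0.0014, 0.1497] rot [-0.0009, -0.0005, 0.0005] rows>= 3
```

```bash
python3 - <<'E'
import cv2,numpy as np
im=cv2.imread("pics/wr4.png").astype(int); b,g,r=im[...,0],im[...,1],im[...,2]
m=(r>g*1.6)&(r>60)&(r<170); ys,xs=np.nonzero(m); s=(ys>100)&(ys<260); 
n,l,st,ce=cv2.connectedComponentsWithStats(m.astype(np.uint8)); print([(x.tolist(),ce[i].round(1).tolist()) for i,x in enumerate(st) if i and x[4]>15])
E
```

```text
[([92, 65, 9, 9, 32], [95.9, 68.7]), ([388, 72, 42, 41, 1298], [408.1, 92.0]), ([304, 76, 12, 5, 38], [309.6, 78.1]), ([252, 127, 12, 17, 148], [256.9, 134.7])]
```

Emit:
drive_tool --newtons 30 --targets '[{"linear":[0,0,0.06],"rot":[0,0,0],"gripper":-0.35},{"linear":[0,0,0.11],"rot":[0,0,0],"gripper":-0.35},{"linear":[0,0,0.135],"rot":[0,0,0],"gripper":-0.35},{"linear":[0,0,0.15],"rot":[0,0,0],"gripper":-0.35},{"linear":[0,0,0.15],"rot":[0,0,0],"gripper":-0.35},{"linear":[0,0,0.15],"rot":[0,0,0],"gripper":-1},{"linear":[0,0,0.15],"rot":[0,0,0],"gripper":-1},{"linear":[0,0,0.15],"rot":[0,0,0],"gripper":-1},{"linear":[0,0,0.15],"rot":[0,0,0],"gripper":-1},{"linear":[0,0,0.15],"rot":[0,0,0],"gripper":-1},{"linear":[0,0,0.14],"rot":[0,0,0],"gripper":-1},{"linear":[0,0,0.13],"rot":[0,0,0],"gripper":-1},{"linear":[0,0,0.1],"rot":[0,0,0],"gripper":-1},{"linear":[0,0,0.05],"rot":[0,0,0],"gripper":-1},{"linear":[0,0,0.01],"rot":[0,0,0],"gripper":-1},{"linear":[0,0,0.01],"rot":[0,0,0],"gripper":-1}]'

```text
t: 24.08
tcp_pos: [0.3999, -0.247, 0.188]
tcp_rot: [3.136, -0.527, 0.116]
ft_force: [0.5, 0.5, -0.6]
grip_width: 0.125
grasp_force: 29.9
```

```bash
cat >> h.py <<'E'
def held(name,tname):
    im,c=snap(name); p,R,s=cur(); print(p.round(4),"w",round(s["grip_width"]*92,1),"F",round(s["grasp_force"],1))
    tc=p-R[:,2]*.019-R[:,0]*.003; print("pred",np.round([proj(c,tc+R[:,0]*d)[0] for d in(.062,0,-.043)],0).tolist())
    for d in eyes.cut_out(tname,"wrist")[:3]:
        ys,xs=np.nonzero(d["mask"]); print(round(d["p"],2),np.round(d["at"]).tolist(),xs.min(),xs.max(),ys.min(),ys.max())
E
python3 - <<'E'
from h import *
held("wg4","tube_1_mid")
plan((groove(1,.10,.006),RG),(groove(1,0,.006),RG))
E
```

```text
[ 0.4    -0.2463  0.1866] w 11.5 F 29.9
pred [[256.0, 145.0], [256.0, 252.0], [257.0, 309.0]]
lin [0.1331, -0.3446, 0.09] rot [0.066, -0.33, -0.2433] rows>= 7
lin [0.083, -0.3447, 0.1766] rot [0.066, -0.33, -0.2433] rows>= 7
```

Emit:
drive_tool --targets '[{"linear":[0.133,-0.345,0.09],"rot":[0.066,-0.33,-0.243],"gripper":-1},{"linear":[0.133,-0.345,0.09],"rot":[0.066,-0.33,-0.243],"gripper":-1},{"linear":[0.133,-0.345,0.09],"rot":[0.066,-0.33,-0.243],"gripper":-1},{"linear":[0.133,-0.345,0.09],"rot":[0.066,-0.33,-0.243],"gripper":-1},{"linear":[0.133,-0.345,0.09],"rot":[0.066,-0.33,-0.243],"gripper":-1},{"linear":[0.133,-0.345,0.09],"rot":[0.066,-0.33,-0.243],"gripper":-1},{"linear":[0.133,-0.345,0.09],"rot":[0.066,-0.33,-0.243],"gripper":-1},{"linear":[0.133,-0.345,0.09],"rot":[0.066,-0.33,-0.243],"gripper":-1},{"linear":[0.133,-0.345,0.09],"rot":[0.066,-0.33,-0.243],"gripper":-1}]'

```text
t: 25.3
tcp_pos: [0.5181, 0.1164, 0.1725]
tcp_rot: [-3.139, 0.003, 0.508]
ft_force: [-0.4, 0.2, -0.2]
grip_width: 0.122
grasp_force: 29.9
```

```bash
python3 - <<'E'
from h import *
held("wg5","tube_1_mid")
im=cv2.imread("pics/wg5.png").astype(int); b,g,r=im[...,0],im[...,1],im[...,2]
m=(r>g*1.6)&(r>50)&(r<170)
n,l,st,ce=cv2.connectedComponentsWithStats(m.astype(np.uint8)); print([(x.tolist(),ce[i].round(1).tolist()) for i,x in enumerate(st) if i and x[4]>15])
plan((groove(1,0,.006),RG))
E
```

```text
[0.5182 0.1158 0.173 ] w 11.4 F 29.9
pred [[259.0, 142.0], [259.0, 251.0], [259.0, 309.0]]
[([123, 4, 9, 9, 62], [127.3, 7.8]), ([373, 118, 24, 37, 477], [381.1, 133.6]), ([246, 149, 26, 37, 910], [258.8, 166.9]), ([301, 162, 16, 9, 105], [308.3, 166.5]), ([67, 200, 43, 28, 604], [87.2, 213.2])]
lin [0.0013, 0.0012, 0.0994] rot [-0.0015, 0.0011, 0.0001] rows>= 2
```

Emit:
drive_tool --targets '[{"linear":[0.001,0.001,0.05],"rot":[0,0,0],"gripper":-1},{"linear":[0.001,0.001,0.08],"rot":[0,0,0],"gripper":-1},{"linear":[0.001,0.001,0.092],"rot":[0,0,0],"gripper":-1},{"linear":[0.001,0.001,0.097],"rot":[0,0,0],"gripper":-1},{"linear":[0.001,0.001,0.098],"rot":[0,0,0],"gripper":-1},{"linear":[0.001,0.001,0.098],"rot":[0,0,0],"gripper":-0.55},{"linear":[0.001,0.001,0.098],"rot":[0,0,0],"gripper":-0.55},{"linear":[0.001,0.001,0.098],"rot":[0,0,0],"gripper":-0.55},{"linear":[0.001,0.001,0.07],"rot":[0,0,0],"gripper":-0.55},{"linear":[0.001,0.001,0.03],"rot":[0,0,0],"gripper":-0.55},{"linear":[0.001,0.001,-0.04],"rot":[0,0,0],"gripper":-0.35},{"linear":[0.001,0.001,-0.04],"rot":[0,0,0],"gripper":-0.35}]'

```text
t: 26.9
tcp_pos: [0.5231, 0.1163, 0.2188]
tcp_rot: [3.141, -0.007, 0.507]
ft_force: [-0.7, 0.2, -0.6]
grip_width: 0.322
grasp_force: 0.0
```

```bash
cat >> h.py <<'E'
def check(name,n="wrist",names=("tube_1_mid","tube_6_mid","tube_5_mid")):
    im,c=snap(name,n)
    for i in GY: print("groove",i,[proj(c,W3(d,GY[i],.095))[0].round(0).tolist() for d in (.062,.0095,-.043)])
    for t in names:
        for d in eyes.cut_out(t,n)[:2]:
            ys,xs=np.nonzero(d["mask"]); print(t,round(d["p"],2),np.round(d["at"]).tolist(),xs.min(),xs.max(),ys.min(),ys.max())
    return im,c
E
python3 - <<'E'
from h import *
check("wg6")
im=cv2.imread("pics/wg6.png").astype(int); b,g,r=im[...,0],im[...,1],im[...,2]
m=(r>g*1.6)&(r>50)&(r<170)
n,l,st,ce=cv2.connectedComponentsWithStats(m.astype(np.uint8)); print([(x.tolist(),ce[i].round(1).tolist()) for i,x in enumerate(st) if i and x[4]>15])
plan((grab(-.0675,.003,.15),RR))
E
```

```text
groove 1 [[258.0, 131.0], [258.0, 182.0], [258.0, 229.0]]
groove 2 [[298.0, 132.0], [297.0, 183.0], [295.0, 229.0]]
groove 3 [[337.0, 133.0], [334.0, 183.0], [331.0, 229.0]]
tube_6_mid 0.84 [296.0, 172.0] 288 307 129 219
tube_6_mid 0.3 [126.0, 196.0] 92 156 180 213
tube_5_mid 0.59 [412.0, 163.0] 389 437 146 179
[([136, 19, 8, 8, 48], [139.4, 22.9]), ([356, 121, 21, 32, 348], [362.4, 133.7]), ([251, 133, 14, 18, 223], [257.0, 141.4]), ([291, 159, 14, 7, 75], [298.0, 162.3]), ([92, 192, 36, 23, 418], [108.4, 202.5])]
lin [-0.3185, 0.3385, 0.0188] rot [-0.0662, 0.3304, 0.2425] rows>= 8
```

Emit:
drive_tool --targets '[{"linear":[-0.05,0.03,-0.03],"rot":[0,0,0],"gripper":-0.35},{"linear":[-0.318,0.338,0.0],"rot":[-0.066,0.33,0.243],"gripper":-0.35},{"linear":[-0.318,0.338,0.0],"rot":[-0.066,0.33,0.243],"gripper":-0.35},{"linear":[-0.318,0.338,0.019],"rot":[-0.066,0.33,0.243],"gripper":-0.35},{"linear":[-0.318,0.338,0.019],"rot":[-0.066,0.33,0.243],"gripper":-0.35},{"linear":[-0.318,0.338,0.019],"rot":[-0.066,0.33,0.243],"gripper":-0.35},{"linear":[-0.318,0.338,0.019],"rot":[-0.066,0.33,0.243],"gripper":-0.35},{"linear":[-0.318,0.338,0.019],"rot":[-0.066,0.33,0.243],"gripper":-0.35},{"linear":[-0.318,0.338,0.019],"rot":[-0.066,0.33,0.243],"gripper":-0.35},{"linear":[-0.318,0.338,0.019],"rot":[-0.066,0.33,0.243],"gripper":-0.35}]'

```text
t: 28.35
tcp_pos: [0.4056, -0.333, 0.193]
tcp_rot: [-3.137, -0.523, 0.113]
ft_force: [0.8, 0.0, 0.3]
grip_width: 0.323
grasp_force: 0.0
```

```bash
python3 - <<'E'
from h import *
im,c=snap("wr5")
for t,k in (("tube_5_mid",-.0675),):
    m=grab(k)+rn*.019
    print(t,"pred",[proj(c,m+rx*d)[0].round(0).tolist() for d in (.062,0,-.043)])
    for d in eyes.cut_out(t,"wrist")[:3]:
        ys,xs=np.nonzero(d["mask"]); print(round(d["p"],2),np.round(d["at"]),xs.min(),xs.max(),ys.min(),ys.max())
plan((grab(-.0675,.003,0.),RR))
E
```

```text
tube_5_mid pred [[261.0, 125.0], [261.0, 184.0], [261.0, 222.0]]
0.8 [260. 173.] 253 267 125 219
lin [-0.0009, 0.0029, 0.1492] rot [-0.0014, -0.0, -0.0005] rows>= 3
```

Emit:
drive_tool --newtons 30 --targets '[{"linear":[0,0.002,0.06],"rot":[0,0,0],"gripper":-0.35},{"linear":[0,0.002,0.11],"rot":[0,0,0],"gripper":-0.35},{"linear":[0,0.002,0.135],"rot":[0,0,0],"gripper":-0.35},{"linear":[0,0.002,0.15],"rot":[0,0,0],"gripper":-0.35},{"linear":[0,0.002,0.15],"rot":[0,0,0],"gripper":-0.35},{"linear":[0,0.002,0.15],"rot":[0,0,0],"gripper":-1},{"linear":[0,0.002,0.15],"rot":[0,0,0],"gripper":-1},{"linear":[0,0.002,0.15],"rot":[0,0,0],"gripper":-1},{"linear":[0,0.002,0.15],"rot":[0,0,0],"gripper":-1},{"linear":[0,0.002,0.15],"rot":[0,0,0],"gripper":-1},{"linear":[0,0.002,0.14],"rot":[0,0,0],"gripper":-1},{"linear":[0,0.002,0.13],"rot":[0,0,0],"gripper":-1},{"linear":[0,0.002,0.1],"rot":[0,0,0],"gripper":-1},{"linear":[0,0.002,0.05],"rot":[0,0,0],"gripper":-1},{"linear":[0,0.002,0.01],"rot":[0,0,0],"gripper":-1},{"linear":[0,0.002,0.01],"rot":[0,0,0],"gripper":-1}]'

```text
t: 30.45
tcp_pos: [0.4115, -0.338, 0.1894]
tcp_rot: [3.135, -0.527, 0.116]
ft_force: [0.4, -0.2, -0.4]
grip_width: 0.12
grasp_force: 29.9
```

```bash
python3 - <<'E'
from h import *
held("wg7","tube_5_mid")
plan((groove(3,.10,.006),RG),(groove(3,0,.006),RG))
E
```

```text
[ 0.4116 -0.3371  0.1878] w 11.5 F 29.9
pred [[256.0, 145.0], [256.0, 252.0], [256.0, 309.0]]
0.79 [261.0, 213.0] 245 275 147 297
0.43 [89.0, 80.0] 75 102 59 95
lin [0.158, -0.3621, 0.1055] rot [0.0663, -0.3298, -0.2433] rows>= 7
lin [0.1079, -0.3623, 0.192] rot [0.0663, -0.3298, -0.2433] rows>= 7
```

Emit:
drive_tool --targets '[{"linear":[0.158,-0.362,0.105],"rot":[0.066,-0.33,-0.243],"gripper":-1},{"linear":[0.158,-0.362,0.105],"rot":[0.066,-0.33,-0.243],"gripper":-1},{"linear":[0.158,-0.362,0.105],"rot":[0.066,-0.33,-0.243],"gripper":-1},{"linear":[0.158,-0.362,0.105],"rot":[0.066,-0.33,-0.243],"gripper":-1},{"linear":[0.158,-0.362,0.105],"rot":[0.066,-0.33,-0.243],"gripper":-1},{"linear":[0.158,-0.362,0.105],"rot":[0.066,-0.33,-0.243],"gripper":-1},{"linear":[0.158,-0.362,0.105],"rot":[0.066,-0.33,-0.243],"gripper":-1},{"linear":[0.158,-0.362,0.105],"rot":[0.066,-0.33,-0.243],"gripper":-1},{"linear":[0.158,-0.362,0.105],"rot":[0.066,-0.33,-0.243],"gripper":-1}]'

```text
t: 31.68
tcp_pos: [0.5571, 0.046, 0.1731]
tcp_rot: [-3.139, 0.002, 0.508]
ft_force: [0.8, -0.3, -1.0]
grip_width: 0.122
grasp_force: 29.9
```

```bash
python3 - <<'E'
from h import *
held("wg8","tube_5_mid")
plan((groove(3,0,.006),RG))
E
```

```text
[0.5571 0.0454 0.1735] w 11.1 F 29.9
pred [[259.0, 143.0], [259.0, 251.0], [259.0, 309.0]]
0.58 [260.0, 212.0] 245 276 147 297
lin [0.0013, 0.0008, 0.0998] rot [-0.0014, 0.0009, -0.0] rows>= 2
```

Emit:
drive_tool --targets '[{"linear":[0.001,0.001,0.05],"rot":[0,0,0],"gripper":-1},{"linear":[0.001,0.001,0.08],"rot":[0,0,0],"gripper":-1},{"linear":[0.001,0.001,0.092],"rot":[0,0,0],"gripper":-1},{"linear":[0.001,0.001,0.097],"rot":[0,0,0],"gripper":-1},{"linear":[0.001,0.001,0.099],"rot":[0,0,0],"gripper":-1},{"linear":[0.001,0.001,0.099],"rot":[0,0,0],"gripper":-0.55},{"linear":[0.001,0.001,0.099],"rot":[0,0,0],"gripper":-0.55},{"linear":[0.001,0.001,0.099],"rot":[0,0,0],"gripper":-0.55},{"linear":[0.001,0.001,0.07],"rot":[0,0,0],"gripper":-0.55},{"linear":[0.001,0.001,0.03],"rot":[0,0,0],"gripper":-0.55},{"linear":[0.001,0.001,-0.04],"rot":[0,0,0],"gripper":-0.35},{"linear":[-0.08,-0.08,-0.11],"rot":[0,0,0],"gripper":-0.35},{"linear":[-0.08,-0.08,-0.11],"rot":[0,0,0],"gripper":-0.35},{"linear":[-0.08,-0.08,-0.11],"rot":[0,0,0],"gripper":-0.35}]'

```text
t: 33.52
tcp_pos: [0.4481, 0.0774, 0.287]
tcp_rot: [-3.141, -0.003, 0.507]
ft_force: [-0.3, 0.5, 0.5]
grip_width: 0.326
grasp_force: 0.0
```

```bash
python3 - <<'E'
from h import *
check("wg9"); snap("sg9","side")
a=cv2.imread("pics/wg9.png")[0:300,60:460];b=cv2.imread("pics/sg9.png")[125:350,180:330]
cv2.imwrite("pics/g9.png",np.hstack([cv2.resize(a,(533,400),interpolation=2),cv2.resize(b,(267,400),interpolation=2)]))
E
```

```text
groove 1 [[261.0, 58.0], [261.0, 100.0], [260.0, 143.0]]
groove 2 [[294.0, 58.0], [294.0, 100.0], [293.0, 143.0]]
groove 3 [[326.0, 60.0], [326.0, 102.0], [325.0, 144.0]]
tube_1_mid 0.44 [232.0, 113.0] 117 347 43 239
tube_1_mid 0.29 [206.0, 108.0] 188 218 93 123
tube_6_mid 0.75 [292.0, 98.0] 287 302 55 140
tube_6_mid 0.74 [147.0, 111.0] 117 171 103 120
tube_5_mid 0.96 [325.0, 96.0] 320 333 60 141
```

View pics/g9.png

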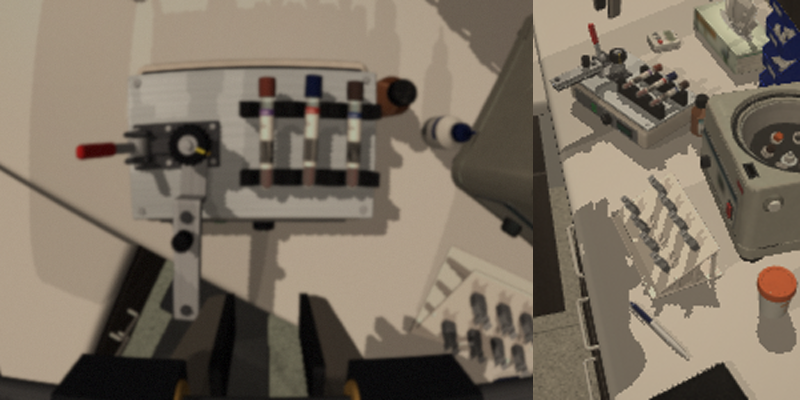

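```bash
python3 - <<'E'
from h import *
W=load("wg9")
P=lambda t,zz:W3(-.08*np.sin(t),.05-.08*np.cos(t),zz)
f=lambda t:proj(W,P(t[0],.141))[0]-[196.5,180.5]
r=least_squares(f,[1.6]); th=r.x[0]; print(th,r.fun)
Rt=lambda t:Ro.from_rotvec([0,0,-(t-.104)]).as_matrix()@RL
plan((P(th,.20),Rt(th)),(P(th,.1255),Rt(th)))
for t in list(np.arange(1.4,.1,-.2))+[.1,0.0,-.03]:
    plan((P(t,0),Rt(t)),frm=(P(th,0),Rt(th)))
E
```

```text
1.6429341785435854 [-0.04410724  0.63392127]
lin [-0.0059, -0.0714, 0.0839] rot [-0.0012, 0.0007, -0.0199] rows>= 2
lin [-0.0058, -0.0712, 0.1584] rot [-0.0012, 0.0007, -0.0199] rows>= 3
lin [0.0003, 0.0194, 0.0] rot [0.0, 0.0, -0.1547] rows>= 2
lin [0.0041, 0.0349, 0.0] rot [0.0, 0.0, -0.282] rows>= 3
lin [0.0109, 0.0494, 0.0] rot [0.0, 0.0, -0.4093] rows>= 4
lin [0.0204, 0.0622, 0.0] rot [0.0, 0.0, -0.5366] rows>= 5
lin [0.0323, 0.0729, 0.0] rot [0.0, 0.0, -0.664] rows>= 6
lin [0.0461, 0.081, 0.0] rot [0.0, 0.0, -0.7913] rows>= 7
lin [0.0612, 0.0862, 0.0] rot [0.0, 0.0, -0.9186] rows>= 8
lin [0.069, 0.0876, 0.0] rot [0.0, 0.0, -0.9823] rows>= 9
lin [0.077, 0.0883, 0.0] rot [-0.0, -0.0, -1.0459] rows>= 9
lin [0.0794, 0.0883, 0.0] rot [-0.0, -0.0, -1.065] rows>= 9
```

Emit:
drive_tool --newtons 10 --targets '[{"linear":[-0.006,-0.071,0.05],"rot":[0,0,-0.02],"gripper":0},{"linear":[-0.006,-0.071,0.085],"rot":[0,0,-0.02],"gripper":0},{"linear":[-0.006,-0.071,0.085],"rot":[0,0,-0.02],"gripper":0},{"linear":[-0.006,-0.071,0.13],"rot":[0,0,-0.02],"gripper":0},{"linear":[-0.006,-0.071,0.158],"rot":[0,0,-0.02],"gripper":0},{"linear":[-0.006,-0.071,0.158],"rot":[0,0,-0.02],"gripper":-1},{"linear":[-0.006,-0.071,0.158],"rot":[0,0,-0.02],"gripper":-1},{"linear":[-0.006,-0.071,0.158],"rot":[0,0,-0.02],"gripper":-1},{"linear":[-0.006,-0.071,0.158],"rot":[0,0,-0.02],"gripper":-1},{"linear":[-0.006,-0.071,0.158],"rot":[0,0,-0.02],"gripper":-1}]'

```text
t: 35.02
tcp_pos: [0.4102, 0.1365, 0.1276]
tcp_rot: [-3.14, -0.002, 0.538]
ft_force: [1.2, 0.2, 1.2]
grip_width: 0.184
grasp_force: 10.0
```

Emit:
drive_tool --targets '[{"linear":[0,0.01,0],"rot":[0,0,-0.08],"gripper":-1},{"linear":[0,0.019,0],"rot":[0,0,-0.155],"gripper":-1},{"linear":[0.004,0.035,0],"rot":[0,0,-0.28],"gripper":-1},{"linear":[0.004,0.035,0],"rot":[0,0,-0.28],"gripper":-1},{"linear":[0.011,0.049,0],"rot":[0,0,-0.41],"gripper":-1},{"linear":[0.011,0.049,0],"rot":[0,0,-0.41],"gripper":-1},{"linear":[0.02,0.062,0],"rot":[0,0,-0.537],"gripper":-1},{"linear":[0.02,0.062,0],"rot":[0,0,-0.537],"gripper":-1},{"linear":[0.032,0.073,0],"rot":[0,0,-0.664],"gripper":-1},{"linear":[0.032,0.073,0],"rot":[0,0,-0.664],"gripper":-1},{"linear":[0.046,0.081,0],"rot":[0,0,-0.79],"gripper":-1},{"linear":[0.046,0.081,0],"rot":[0,0,-0.79],"gripper":-1},{"linear":[0.061,0.086,0],"rot":[0,0,-0.92],"gripper":-1},{"linear":[0.061,0.086,0],"rot":[0,0,-0.92],"gripper":-1},{"linear":[0.069,0.088,0],"rot":[0,0,-0.98],"gripper":-1},{"linear":[0.077,0.0885,0],"rot":[0,0,-1],"gripper":-1},{"linear":[0.079,0.0885,0],"rot":[0,0,-1],"gripper":-1},{"linear":[0.079,0.0885,0],"rot":[0,0,-1],"gripper":-1}]'

```text
t: 37.28
tcp_pos: [0.5212, 0.1, 0.1266]
tcp_rot: [-3.14, -0.001, 2.1]
ft_force: [0.0, -3.0, 6.5]
grip_width: 0.177
grasp_force: 10.0
```

```bash
python3 - <<'E'
from h import *
p,R,s=cur(); q=SH; d=p[:2]-q[:2]; l=[d@ex[:2],d@ey[:2]]; print("knob shaker",l,"theta",np.arctan2(-l[0],.05-l[1]),s["ft_force"],s["torque"],s["q"])
E
```

```text
knob shaker [np.float64(-7.856103971669548e-05), np.float64(-0.02987106238032768)] theta 0.0009835979645242065 [ 0.02542516 -3.03116278  6.4737674 ] [-0.65456754 -0.23339834  0.13039368] [ 1.86623624e-01  3.14679894e-01  1.91314312e+00  2.75318883e-04
  9.15954400e-01 -3.42890473e-01]
```

```bash
python3 - <<'E'
from h import *
plan((W3(0,.05,.22),None))
E
```

```text
lin [0.0799, 0.0018, -0.0933] rot [0.0, 0.0, 0.0] rows>= 2
```

Emit:
drive_tool --targets '[{"linear":[0,0,0],"rot":[0,0,0],"gripper":0},{"linear":[0,0,0],"rot":[0,0,0],"gripper":0},{"linear":[0,0,0],"rot":[0,0,0],"gripper":0},{"linear":[0,0,-0.05],"rot":[0,0,0],"gripper":0},{"linear":[0,0,-0.1],"rot":[0,0,0],"gripper":0.15},{"linear":[0,0,-0.1],"rot":[0,0,-0.2],"gripper":0.15},{"linear":[0,0,-0.1],"rot":[0,0,-0.9],"gripper":0.15},{"linear":[0,0,-0.1],"rot":[0,0,-0.9],"gripper":0.15},{"linear":[0,0,-0.1],"rot":[0,0,-0.9],"gripper":0.15},{"linear":[0,0,-0.1],"rot":[0,0,-0.9],"gripper":0.15},{"linear":[0,0,-0.1],"rot":[0,0,-0.9],"gripper":0.15},{"linear":[0,0,-0.1],"rot":[0,0,-0.9],"gripper":0.15},{"linear":[0,0,-0.1],"rot":[0,0,-0.9],"gripper":0.15},{"linear":[0,0,-0.1],"rot":[0,0,-0.9],"gripper":0.15},{"linear":[0,0,-0.1],"rot":[0,0,-0.9],"gripper":0.15}]'

```text
t: 39.15
tcp_pos: [0.5226, 0.1007, 0.2266]
tcp_rot: [3.14, -0.001, -2.763]
ft_force: [0.0, -0.0, -0.0]
grip_width: 0.576
grasp_force: 0.0
```

```bash
python3 - <<'E'
from h import *
im,c=snap("wn1"); p,R,s=cur(); print(p,s["q"])
for t in ["adjust_nut","strap_knob"]:
    for d in eyes.cut_out(t,"wrist")[:2]:
        ys,xs=np.nonzero(d["mask"]); print(t,round(d["p"],2),np.round(d["at"]).tolist(),xs.min(),xs.max(),ys.min(),ys.max())
print([proj(c,W3(0,.05,z))[0].round(1).tolist() for z in (.115,.12,.125)])
S=cal("side"); eyes.camera("side")
plan((W3(0,.05,.22),None))
q0=s["q"][5]; print("turn to -2.8:",(-2.8-q0)/(np.pi/2))
E
```

```text
[0.52262293 0.10065155 0.22657946] [ 1.86349017e-01  1.97129459e-01  1.81758073e+00  1.79060415e-03
  1.12774394e+00 -1.76394623e+00]
adjust_nut 0.68 [339.0, 179.0] 323 360 159 196
adjust_nut 0.54 [293.0, 164.0] 172 437 91 243
strap_knob 0.62 [253.0, 187.0] 178 334 158 205
[[339.9, 175.8], [341.2, 177.0], [342.5, 178.3]]
lin [0.0116, 0.0792, 0.0068] rot [0.0, 0.0, 0.0] rows>= 2
turn to -2.8: -0.659572314041337
```

Emit:
drive_tool --newtons 25 --targets '[{"linear":[0.012,0.079,0],"rot":[0,0,-0.7],"gripper":0.15},{"linear":[0.012,0.079,0],"rot":[0,0,-0.7],"gripper":0.15},{"linear":[0.012,0.079,0],"rot":[0,0,-0.7],"gripper":0.15},{"linear":[0.012,0.079,0],"rot":[0,0,-0.7],"gripper":0.15},{"linear":[0.012,0.079,0],"rot":[0,0,-0.7],"gripper":0.15},{"linear":[0.012,0.079,0],"rot":[0,0,-0.7],"gripper":0.15},{"linear":[0.012,0.079,0.05],"rot":[0,0,-0.7],"gripper":0.15},{"linear":[0.012,0.079,0.08],"rot":[0,0,-0.7],"gripper":0.15},{"linear":[0.012,0.079,0.1],"rot":[0,0,-0.7],"gripper":0.15},{"linear":[0.012,0.079,0.115],"rot":[0,0,-0.7],"gripper":0.15},{"linear":[0.012,0.079,0.122],"rot":[0,0,-0.7],"gripper":0.15},{"linear":[0.012,0.079,0.126],"rot":[0,0,-0.7],"gripper":0.15},{"linear":[0.012,0.079,0.126],"rot":[0,0,-0.7],"gripper":0.15}]'

```text
t: 40.98
tcp_pos: [0.4823, 0.1698, 0.1011]
tcp_rot: [3.141, 0.002, -1.661]
ft_force: [-0.0, 0.1, 0.9]
grip_width: 0.58
grasp_force: 0.0
```

```bash
python3 - <<'E'
from h import *
p,R,s=cur(); print(s["q"],s["ft_force"],s["torque"]); plan((W3(0,.05,p[2]),None))
print("axis of fingers in shaker deg",np.degrees(np.arctan2(R[:,1]@ey,R[:,1]@ex)))
E
```

```text
[ 3.34347751e-01  3.23744914e-01  1.97369616e+00  2.25830497e-03
  8.44129299e-01 -2.71847754e+00] [-0.04896345  0.07390615  0.8706507 ] [ 0.11403275 -0.04688025  0.01394707]
lin [-0.0002, -0.0002, 0.0] rot [0.0, 0.0, 0.0] rows>= 1
axis of fingers in shaker deg 145.836543146941
```

Emit:
drive_tool --newtons 25 --targets '[{"linear":[0,0,0],"rot":[0,0,0],"gripper":-1},{"linear":[0,0,0],"rot":[0,0,0],"gripper":-1},{"linear":[0,0,0],"rot":[0,0,0],"gripper":-1},{"linear":[0,0,0],"rot":[0,0,0],"gripper":-1},{"linear":[0,0,0],"rot":[0,0,0],"gripper":-1}]'

```text
t: 41.6
tcp_pos: [0.4832, 0.1698, 0.1014]
tcp_rot: [-3.141, 0.002, -1.661]
ft_force: [5.3, -0.9, 2.6]
grip_width: 0.357
grasp_force: 25.0
```

Emit:
drive_tool --targets '[{"linear":[0,0,0],"rot":[0,0,0.11],"gripper":-1},{"linear":[0,0,0.0005],"rot":[0,0,0.22],"gripper":-1},{"linear":[0,0,0.0007],"rot":[0,0,0.33],"gripper":-1},{"linear":[0,0,0.001],"rot":[0,0,0.44],"gripper":-1},{"linear":[0,0,0.001],"rot":[0,0,0.55],"gripper":-1},{"linear":[0,0,0.0013],"rot":[0,0,0.66],"gripper":-1},{"linear":[0,0,0.0015],"rot":[0,0,0.77],"gripper":-1},{"linear":[0,0,0.0017],"rot":[0,0,0.88],"gripper":-1},{"linear":[0,0,0.002],"rot":[0,0,1],"gripper":-1},{"linear":[0,0,0.002],"rot":[0,0,1],"gripper":-1}]'

```text
t: 42.85
tcp_pos: [0.4813, 0.1724, 0.0993]
tcp_rot: [3.136, -0.003, 3.047]
ft_force: [-4.4, 15.3, 6.6]
grip_width: 0.36
grasp_force: 25.0
```

```bash
python3 - <<'E'
from h import *
p,R,s=cur(); print(s["q"],s["ft_force"],s["torque"],s["grip_width"]); plan((W3(0,.05,p[2]),None))
im,c=snap("wn2"); snap("sn2","side")
for d in eyes.cut_out("strap_knob","wrist")[:2]:
    ys,xs=np.nonzero(d["mask"]); print(round(d["p"],2),np.round(d["at"]).tolist(),xs.min(),xs.max(),ys.min(),ys.max())
print(proj(c,W3(0,-.03,.141)),proj(c,W3(-.008,-.03,.141)))
b=cv2.imread("pics/sn2.png")[125:215,180:300];a=cv2.imread("pics/wn2.png")
cv2.imwrite("pics/n2.png",np.hstack([cv2.resize(a,(480,360)),cv2.resize(b,(320,360),interpolation=2)]))
E
```

```text
[ 0.33663861  0.32644328  1.97503716  0.00839152  0.84025859 -1.14498872] [-4.44110294 15.3388007   6.59975162] [2.87024139 0.61916437 0.03512335] 0.36045108768619627
lin [-0.0015, -0.0023, -0.0] rot [0.0, 0.0, 0.0] rows>= 1
0.63 [185.0, 264.0] 82 280 209 343
[[150.80651784 328.29708286]] [[141.85766934 319.61048464]]
```

View pics/n2.png

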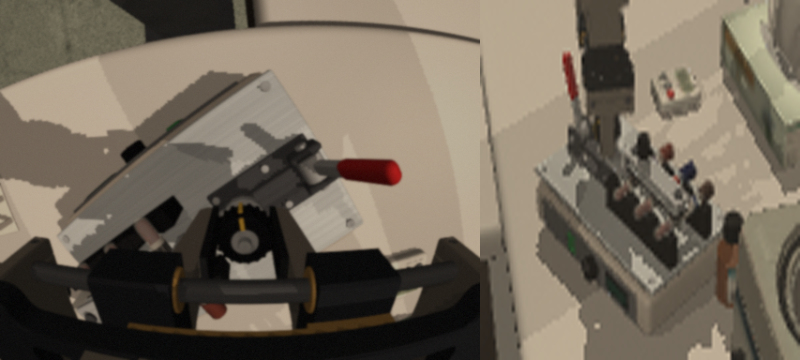

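Emit:
drive_tool --targets '[{"linear":[-0.001,0.0027,0],"rot":[0,0,0],"gripper":-1},{"linear":[-0.001,0.0027,0],"rot":[0,0,0.11],"gripper":-1},{"linear":[-0.001,0.0027,0.0005],"rot":[0,0,0.22],"gripper":-1},{"linear":[-0.001,0.0027,0.0007],"rot":[0,0,0.33],"gripper":-1},{"linear":[-0.001,0.0027,0.001],"rot":[0,0,0.44],"gripper":-1},{"linear":[-0.001,0.0027,0.001],"rot":[0,0,0.55],"gripper":-1},{"linear":[-0.001,0.0027,0.0013],"rot":[0,0,0.66],"gripper":-1},{"linear":[-0.001,0.0027,0.0015],"rot":[0,0,0.77],"gripper":-1},{"linear":[-0.001,0.0027,0.0017],"rot":[0,0,0.88],"gripper":-1},{"linear":[-0.001,0.0027,0.002],"rot":[0,0,1],"gripper":-1},{"linear":[-0.001,0.0027,0.002],"rot":[0,0,1],"gripper":-1}]'

```text
t: 44.38
tcp_pos: [0.4841, 0.1747, 0.0974]
tcp_rot: [3.141, -0.005, 1.477]
ft_force: [0.8, 10.6, 1.7]
grip_width: 0.363
grasp_force: 25.0
```

Emit:
drive_tool --targets '[{"linear":[0,0,0],"rot":[0,0,0.11],"gripper":-1},{"linear":[0,0,0.0005],"rot":[0,0,0.22],"gripper":-1},{"linear":[0,0,0.0007],"rot":[0,0,0.33],"gripper":-1},{"linear":[0,0,0.001],"rot":[0,0,0.44],"gripper":-1},{"linear":[0,0,0.001],"rot":[0,0,0.55],"gripper":-1},{"linear":[0,0,0.0013],"rot":[0,0,0.66],"gripper":-1},{"linear":[0,0,0.0015],"rot":[0,0,0.77],"gripper":-1},{"linear":[0,0,0.0017],"rot":[0,0,0.88],"gripper":-1},{"linear":[0,0,0.002],"rot":[0,0,1],"gripper":-1},{"linear":[0,0,0.002],"rot":[0,0,1],"gripper":-1}]'

```text
t: 45.62
tcp_pos: [0.486, 0.1723, 0.0955]
tcp_rot: [-3.14, -0.004, -0.092]
ft_force: [10.7, -4.7, -1.8]
grip_width: 0.361
grasp_force: 25.0
```

```bash
python3 - <<'E'
from h import *
p,R,s=cur(); print(s["q"],s["ft_force"],s["torque"],s["grip_width"]); snap("wn3")
im=cv2.imread("pics/wn3.png"); h=cv2.cvtColor(im,cv2.COLOR_BGR2HSV)
m=cv2.inRange(h,(20,120,100),(35,255,255)); m[:230]=0;m[330:]=0;m[:,:220]=0;m[:,300:]=0
ys,xs=np.nonzero(m); print(len(xs),xs.mean() if len(xs) else 0,ys.mean() if len(ys) else 0)
im=cv2.imread("pics/wn2.png"); h=cv2.cvtColor(im,cv2.COLOR_BGR2HSV)
m=cv2.inRange(h,(20,120,100),(35,255,255)); m[:200]=0;m[280:]=0;m[:,:220]=0;m[:,300:]=0
ys,xs=np.nonzero(m); print(len(xs),xs.mean() if len(xs) else 0,ys.mean() if len(ys) else 0)
E
```

```text
[3.37607470e-01 3.35872271e-01 1.97172881e+00 2.36554898e-04
 8.29590034e-01 2.00063529e+00] [10.71868789 -4.70511259 -1.80227743] [-0.8902496  -1.86438456  0.03176354] 0.36141070392725144
24 256.5416666666667 238.41666666666666
23 257.2173913043478 237.17391304347825
```

Emit:
drive_tool --targets '[{"linear":[0,0,0],"rot":[0,0,0.11],"gripper":-1},{"linear":[0,0,0.0005],"rot":[0,0,0.22],"gripper":-1},{"linear":[0,0,0.0007],"rot":[0,0,0.33],"gripper":-1},{"linear":[0,0,0.001],"rot":[0,0,0.45],"gripper":-1},{"linear":[0,0,0.001],"rot":[0,0,0.45],"gripper":-1},{"linear":[0,0,0.001],"rot":[0,0,0.45],"gripper":0.1},{"linear":[0,0,0.001],"rot":[0,0,0.45],"gripper":0.1},{"linear":[0,0,0.001],"rot":[0,0,0.45],"gripper":0.1},{"linear":[0,0,-0.04],"rot":[0,0,0.45],"gripper":0.1},{"linear":[0,0,-0.12],"rot":[0,0,0.45],"gripper":0.1},{"linear":[0,0,-0.12],"rot":[0,0,0.45],"gripper":0.1}]'

```text
t: 47.05
tcp_pos: [0.4848, 0.1729, 0.2184]
tcp_rot: [-3.137, -0.0, -0.797]
ft_force: [0.7, 0.9, 0.3]
grip_width: 0.554
grasp_force: 0.0
```

```bash
python3 - <<'E'
from h import *
p,R,s=cur(); print(s["q"],p); im,c=snap("wn4"); snap("sn4","side")
for n in ("wrist","side"):
  for t in ["adjust_nut","strap_knob","cam_lever","tube_5_mid","tube_6_mid"]:
    for d in eyes.cut_out(t,n)[:2]:
        ys,xs=np.nonzero(d["mask"]); print(n,t,round(d["p"],2),np.round(d["at"]).tolist(),xs.min(),xs.max(),ys.min(),ys.max())
print(proj(c,W3(0,-.03,.135)),proj(load("sn4"),W3(0,-.03,.135)))
a=cv2.imread("pics/wn4.png")[60:384]; b=cv2.imread("pics/sn4.png")[130:210,180:300]
cv2.imwrite("pics/n4.png",np.hstack([cv2.resize(a,(480,304)),cv2.resize(b,(320,304),interpolation=2)]))
plan((W3(0,.126,.22),RL))
E
```

```text
[3.38334842e-01 1.74584530e-01 1.86530480e+00 2.16634385e-03
 1.09725909e+00 2.70488432e+00] [0.48482567 0.17291762 0.21842777]
wrist adjust_nut 0.91 [260.0, 186.0] 243 280 169 207
wrist strap_knob 0.74 [292.0, 100.0] 253 324 25 173
wrist cam_lever 0.72 [242.0, 255.0] 232 256 221 288
wrist tube_5_mid 0.68 [276.0, 38.0] 241 340 23 62
wrist tube_6_mid 0.89 [263.0, 77.0] 228 330 58 100
wrist tube_6_mid 0.32 [253.0, 114.0] 219 321 99 136
side adjust_nut 0.57 [227.0, 160.0] 224 232 155 162
side strap_knob 0.71 [244.0, 167.0] 227 256 160 179
side cam_lever 0.66 [234.0, 179.0] 201 270 139 208
side cam_lever 0.59 [213.0, 144.0] 212 215 139 148
side tube_5_mid 0.5 [258.0, 174.0] 246 267 170 184
side tube_5_mid 0.2 [241.0, 167.0] 224 257 159 179
side tube_6_mid 0.63 [256.0, 168.0] 240 259 167 177
[[288.16379453 107.82328758]] [[240.55794632 161.51740833]]
lin [-0.0722, -0.0182, -0.0056] rot [-0.0019, 0.0009, -1.8296] rows>= 16
```

View pics/n4.png

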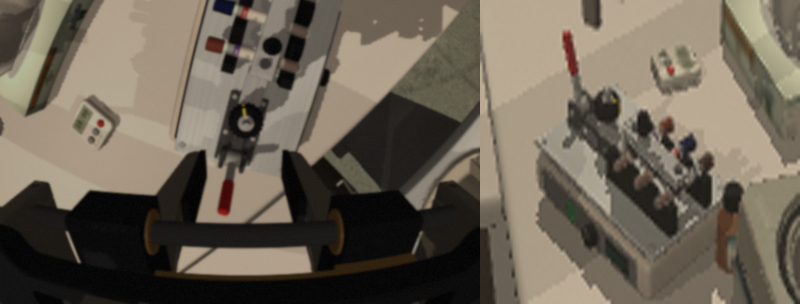

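Emit:
drive_tool --targets '[{"linear":[0,0,-0.02],"rot":[0,0,-0.1],"gripper":0.1},{"linear":[-0.04,-0.01,-0.02],"rot":[0,0,-0.95],"gripper":0.0},{"linear":[-0.07,-0.018,-0.02],"rot":[0,0,-0.95],"gripper":0.0},{"linear":[-0.07,-0.018,-0.02],"rot":[0,0,-0.95],"gripper":0.0},{"linear":[-0.07,-0.018,-0.02],"rot":[0,0,-0.95],"gripper":0.0},{"linear":[-0.07,-0.018,-0.02],"rot":[0,0,-0.95],"gripper":0.0},{"linear":[-0.07,-0.018,-0.02],"rot":[0,0,-0.95],"gripper":0.0},{"linear":[-0.07,-0.018,-0.02],"rot":[0,0,-0.95],"gripper":0.0},{"linear":[-0.07,-0.018,-0.02],"rot":[0,0,-0.95],"gripper":0.0},{"linear":[-0.07,-0.018,-0.02],"rot":[0,0,-0.95],"gripper":0.0}]'

```text
t: 48.9
tcp_pos: [0.4474, 0.2347, 0.2348]
tcp_rot: [-3.14, -0.0, 0.692]
ft_force: [0.0, 0.9, 0.5]
grip_width: 0.499
grasp_force: 0.0
```

```bash
python3 - <<'E'
from h import *
im,c=snap("wl2"); p,R,s=cur()
L=lambda f,r=.062:W3(.002,.1105+r*np.cos(f),.079+r*np.sin(f))
m=(im[...,0]>130)&(im[...,1]<60)&(im[...,2]<60); n,l,st,ce=cv2.connectedComponentsWithStats(m.astype(np.uint8)); print([(x.tolist(),ce[i].round(1).tolist()) for i,x in enumerate(st) if i and x[4]>40])
print("pred",[proj(c,L(1.3,r))[0].round(0).tolist() for r in (.037,.06,.081)])
g=L(1.3); plan((g+ez*.06,RL),(g-ez*.019,RL))
for f in (1.1,.9,.7,.5,.3,.15,0,-.05): plan((L(f),RL),frm=(L(1.3),RL))
E
```

```text
[]
pred [[263.0, 182.0], [256.0, 187.0], [250.0, 192.0]]
lin [0.002, -0.003, 0.0361] rot [-0.0009, -0.0008, -0.8816] rows>= 8
lin [0.002, -0.0028, 0.1151] rot [-0.0009, -0.0008, -0.8816] rows>= 8
lin [0.0115, -0.0, 0.0045] rot [0.0, 0.0, 0.0] rows>= 1
lin [0.022, -0.0, 0.0112] rot [0.0, 0.0, 0.0] rows>= 1
lin [0.0308, 0.0, 0.0198] rot [0.0, 0.0, 0.0] rows>= 1
lin [0.0378, 0.0, 0.03] rot [0.0, 0.0, 0.0] rows>= 1
lin [0.0426, -0.0, 0.0414] rot [0.0, 0.0, 0.0] rows>= 1
lin [0.0447, -0.0, 0.0505] rot [0.0, 0.0, 0.0] rows>= 2
lin [0.0454, -0.0, 0.0597] rot [0.0, 0.0, 0.0] rows>= 2
lin [0.0453, -0.0, 0.0628] rot [0.0, 0.0, 0.0] rows>= 2
```

Emit:
drive_tool --newtons 12 --targets '[{"linear":[0.002,-0.003,0],"rot":[0,0,-0.88],"gripper":0},{"linear":[0.002,-0.003,0],"rot":[0,0,-0.88],"gripper":0},{"linear":[0.002,-0.003,0],"rot":[0,0,-0.88],"gripper":0},{"linear":[0.002,-0.003,0],"rot":[0,0,-0.88],"gripper":0},{"linear":[0.002,-0.003,0],"rot":[0,0,-0.88],"gripper":0},{"linear":[0.002,-0.003,0],"rot":[0,0,-0.88],"gripper":0},{"linear":[0.002,-0.003,0],"rot":[0,0,-0.88],"gripper":0},{"linear":[0.002,-0.003,0],"rot":[0,0,-0.88],"gripper":0},{"linear":[0.002,-0.003,0.036],"rot":[0,0,-0.88],"gripper":0},{"linear":[0.002,-0.003,0.08],"rot":[0,0,-0.88],"gripper":0},{"linear":[0.002,-0.003,0.115],"rot":[0,0,-0.88],"gripper":0},{"linear":[0.002,-0.003,0.115],"rot":[0,0,-0.88],"gripper":0},{"linear":[0.002,-0.003,0.115],"rot":[0,0,-0.88],"gripper":-1},{"linear":[0.002,-0.003,0.115],"rot":[0,0,-0.88],"gripper":-1},{"linear":[0.002,-0.003,0.115],"rot":[0,0,-0.88],"gripper":-1},{"linear":[0.002,-0.003,0.115],"rot":[0,0,-0.88],"gripper":-1},{"linear":[0.002,-0.003,0.115],"rot":[0,0,-0.88],"gripper":-1},{"linear":[0.002,-0.003,0.115],"rot":[0,0,-0.88],"gripper":-1}]'

```text
t: 51.2
tcp_pos: [0.4468, 0.2386, 0.1208]
tcp_rot: [3.142, -0.002, 2.077]
ft_force: [-2.5, -1.1, 7.7]
grip_width: 0.141
grasp_force: 12.0
```

Gripped (13 mm, the handle). Close it along the arc.

Emit:
drive_tool --targets '[{"linear":[0.0115,0,0.0045],"rot":[0,0,0],"gripper":-1},{"linear":[0.022,0,0.011],"rot":[0,0,0],"gripper":-1},{"linear":[0.031,0,0.02],"rot":[0,0,0],"gripper":-1},{"linear":[0.038,0,0.03],"rot":[0,0,0],"gripper":-1},{"linear":[0.0425,0,0.041],"rot":[0,0,0],"gripper":-1},{"linear":[0.045,0,0.05],"rot":[0,0,0],"gripper":-1},{"linear":[0.045,0,0.06],"rot":[0,0,0],"gripper":-1},{"linear":[0.045,0,0.063],"rot":[0,0,0],"gripper":-1},{"linear":[0.045,0,0.063],"rot":[0,0,0],"gripper":-1},{"linear":[0.045,0,0.063],"rot":[0,0,0],"gripper":-1}]'

```text
t: 52.45
tcp_pos: [0.4248, 0.2781, 0.0568]
tcp_rot: [-3.141, -0.002, 2.077]
ft_force: [-4.8, 1.0, 6.4]
grip_width: 0.137
grasp_force: 12.0
```

Emit:
drive_tool --targets '[{"linear":[0,0,0],"rot":[0,0,0],"gripper":0},{"linear":[0,0,0],"rot":[0,0,0],"gripper":0},{"linear":[0,0,0],"rot":[0,0,0],"gripper":0},{"linear":[0,0,-0.04],"rot":[0,0,0],"gripper":0},{"linear":[0,0,-0.075],"rot":[0,0,0],"gripper":-1},{"linear":[0,0,-0.075],"rot":[0,0,0],"gripper":-1},{"linear":[0,0,-0.075],"rot":[0,0,0],"gripper":-1},{"linear":[0,0,-0.075],"rot":[0,0,0],"gripper":-1},{"linear":[0,0,-0.075],"rot":[0,0,0],"gripper":-1},{"linear":[0,0,-0.04],"rot":[0,0,0],"gripper":-1},{"linear":[0,0,-0.03],"rot":[0,0,0],"gripper":-1},{"linear":[0,0,-0.026],"rot":[0,0,0],"gripper":-1},{"linear":[0,0,-0.026],"rot":[0,0,0],"gripper":-1}]'

```text
t: 54.08
tcp_pos: [0.424, 0.2773, 0.0842]
tcp_rot: [-3.139, -0.002, 2.077]
ft_force: [-7.1, -4.7, 16.7]
grip_width: 0.006
grasp_force: 9.1
```

Emit:
drive_tool --targets '[{"linear":[0,0,-0.06],"rot":[0,0,0],"gripper":-1},{"linear":[0,0,-0.12],"rot":[0,0,0],"gripper":-1},{"linear":[-0.2,0,-0.18],"rot":[0,0,0],"gripper":-1},{"linear":[-0.25,0,-0.18],"rot":[0,0,0],"gripper":-1},{"linear":[-0.25,0,-0.18],"rot":[0,0,0],"gripper":-1},{"linear":[-0.25,0,-0.18],"rot":[0,0,0],"gripper":-1},{"linear":[-0.25,0,-0.18],"rot":[0,0,0],"gripper":-1}]'

```text
t: 54.95
tcp_pos: [0.5484, 0.0561, 0.264]
tcp_rot: [3.14, -0.0, 2.074]
ft_force: [0.0, 0.7, -0.6]
grip_width: 0.008
grasp_force: 0.0
```

```bash
python3 - <<'E'
from h import *
check("wf1"); snap("sf1","side"); c=load("wf1")
print("lever",[proj(c,W3(.002,.111+r,.079))[0].round(0).tolist() for r in (.037,.081)],"knob",proj(c,W3(.003,-.029,.13)))
a=cv2.imread("pics/wf1.png")[0:300,60:460]; b=cv2.imread("pics/sf1.png")[130:210,180:300]
cv2.imwrite("pics/f1.png",np.hstack([cv2.resize(a,(480,360),interpolation=2),cv2.resize(b,(320,360),interpolation=2)]))
E
```

```text
groove 1 [[312.0, 116.0], [267.0, 116.0], [221.0, 116.0]]
groove 2 [[312.0, 150.0], [267.0, 150.0], [221.0, 151.0]]
groove 3 [[310.0, 184.0], [267.0, 184.0], [223.0, 184.0]]
tube_6_mid 0.71 [285.0, 153.0] 225 315 144 158
tube_5_mid 0.95 [278.0, 185.0] 225 310 178 190
tube_5_mid 0.71 [259.0, 96.0] 190 327 0 204
lever [[260.0, -15.0], [260.0, -44.0]] knob [[261.19155641 129.53250545]]
```

View pics/f1.png

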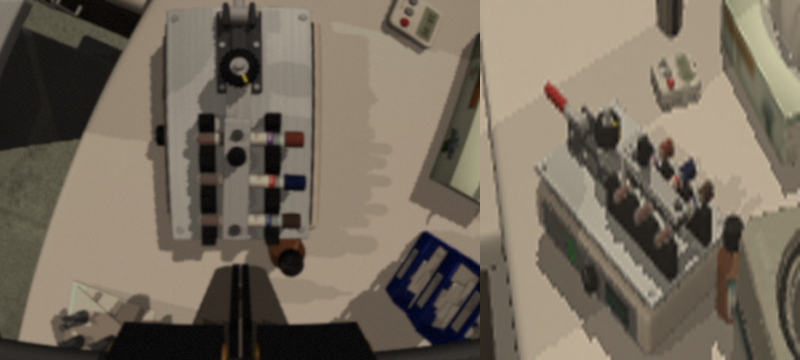

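```bash
python3 -c "
from plant import bot
print(bot.hand_in())"
```

```text
the job is handed in; nothing more can be done
None
```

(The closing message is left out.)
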